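Set out the sample gluing station round the oak blank

ROBOT

A 6-joint arm with a two-finger parallel gripper is mounted at the origin on a cart in front of the work surface, level with it; the furniture and walls round the work are solid. World frame = base frame: x ahead of the robot, y to its left, z up, the work surface at z = 0. Lengths are in mm, angles in degrees, forces in N, time in s.
With the tool pointing down it reaches from about 350 to 850 mm from the base axis. Payload 8.1 kg.
Tool frame: the origin (TCP) lies at the very end of the fingers, on their centre line; the grasp point (between the pads) lies 19 mm behind it (r.grasp_offset is the distance from the TCP to the grasp point, in mm); z points along the fingers, y is the line along which they close (so a half turn about z gives the same grasp; the last joint's range is limited). The gripper opens to 85 mm and grips with 20 to 120 N. Pads are 22 mm wide; open, the fingers measure 114 mm over their backs; the gripper's body (76 mm by 85 mm) begins 54 mm behind the grasp point. The pads swing forward as they close: fully open they stand 13 mm farther back than shut.
Start: joints at [-4.893, 7.471, 85.268, -0, 87.261, -4.893], TCP at [600.004, 0.022, 231.292] pointing down, gripper open.
Joint ranges: [-169.43, 169.43], [-51.17, 129.36], [1.28, 143.12], [-76.62, 256.62], [0, 156.53], [-152.29, 152.29]. Speed limits (degrees/s): [136.94, 136.94, 159.86, 180, 180, 180].

INTERFACE

Orientations are given as [roll, pitch, yaw] about the fixed x, y, z axes, in that order (R = Rz(yaw) Ry(pitch) Rx(roll)).
In Python, from bench import r gives the robot as it stands.
- The arm moves only by the tool carry_out, never from a script. Its argument "commands" is a list of rows, each an object with "jaw": the finger opening in m, from 0 to 0.0854; "translation": the shift along the tool's x, y, z in m, a list of three; "spin": the turn about the tool's z in rad. A call has exactly 8 rows; each row shifts and turns the commanded pose from where the row before left it, along the tool's axes as they then stand; what a row does not reach is not made up. A row lasts 1/12 s, in which the tool goes at most 41.7 mm and 7.16 degrees, less where a joint would pass 70% of its speed; a pose out of reach is approached as far as the arm can. A call is refused whole if a number of a shift passes 0.0417 or a number of a turn 0.125, either way. A call with a gripper value outside its range is refused whole. The fingers move at their own pace and stop on an object; "squeeze" is the grip in N (left out, the last holds). Time passes only in rows, so rows that do not move let the fingers close, or fill a call up. It gives the time, the measured TCP pose, the force, the opening and the grip force at its end, in the units of the state.
- r.sense(): the state, without advancing time (a new reading comes with each control period).
- r.snapshot(name): name is "scene" or "side" or "wrist"; returns a dict with "pixels" (384x512x3 uint8, blue, green, red), "K" (3x3 intrinsics, pixels), "dist_coeffs" ([k1, k2, p1, p2, k3] as OpenCV has them; the pictures are not rectified), "extrinsics" (4x4, takes a point from camera to world coordinates). Camera axes: x right, y down, z forward; pixel columns grow to the right and rows downward; lengths in mm; the calibration is good to about 2 mm. A picture is of the moment at which its call begins. There is no depth.
- r.hand_in(): hands the job in; it is judged then, once.
Trained networks look in a picture, given as the dict that the camera call returned (one of the last four; its "shot" number tells which), for a name from the list of things; names that differ only in an ending like _2 or _b are one class to them, and where a whole thing is asked for, a point or a joint stands for the part that bears it (a point fixed in the world has none). Each returns a list of dicts, best first, with "score" (0 to 1); they miss things now and then, are a little off and sometimes report something else, mostly with a low value. They report only what shows in the picture. A call takes as long as a camera call.
- r.spot_in(picture, target): "xy" ([column, row] in pixels, amid what is visible of it).
- r.regions_of(picture, target): "pixels" (384x512 bool, what is visible of it) and "xy" ([column, row] in pixels, amid what is visible of it).
- r.landmark_of(picture, target): "xy" ([column, row] in pixels: a listed point, or the origin of a listed thing).
The state is a dict: "time": time; "joint_pos": joint angles; "qd": joint speeds; "joint_efforts": joint torques, N m; "tool_pos": TCP position; "tcp_rot": TCP orientation; "ft_force": force on the tool from outside, world axes, zero at the start; "wrist_torque": the same for the moment, N m; "finger_gap": finger opening in mm; "grip_force": force on a finger pad.
Only numpy, scipy, OpenCV 4.12 (cv2) and the standard library are available. Lean on these libraries where they do the work, as an engineer would, in place of code of your own. Each camera call takes 0.05 s, during which the arm holds its last target. There are 200 camera calls.

TASK

Set out the gluing station round the flat oak blank: lay the grey metal sample block flat on the middle of the blank and stand the red-capped vial upright on the middle of that block; stand the white glue bottle midway between the blank and the jar of rivets, and the yellow oil bottle midway between the blank and the open tin. Stand the blue-capped vial straight behind the blank (on its far side from the robot, centred), with about 25 mm clear between them. Leave the blank, the jar and the tin where they are, and leave everything standing upright.

Things in the scene. Friction and masses are not known exactly. Their poses are not given: they have to be found in the camera images.
- oak_blank: the square-looking flat oak blank, 78 (its x) x 70 (its y) x 16 mm, loose, lying on the bench in the middle of the layout. Its x axis points away from the robot within 0.2 rad, its y axis to the robot's left. Origin: centre of its underside, z up. Loose; to be left where it is.
- rivet_jar: clear screw-lid jar with brass rivets in it and a black lid, 60 mm diameter, 70 mm high. It stands about 206 mm (200 to 212) from the oak blank, centre to centre, to the left or right of it along the blank's y axis (within 10 mm); the tin is on the other side. Origin: centre of its underside, z up. Loose; to be left where it is.
- tin: open plain grey metal tin, 68 mm diameter, 56 mm high, about 206 mm (200 to 212) from the oak blank on the other side of the blank from the jar, along the blank's y axis (within 10 mm). Origin: centre of its underside, z up. Loose; to be left where it is.
- glue: white glue bottle with a blue band and an orange nozzle, 47 mm diameter, 137 mm high with the nozzle; the body up to 104 mm is firm to grip (it is rounded in toward the nozzle near the top), 0.12 to 0.2 kg. Starts upright in the near row. Origin: centre of its underside, z up.
- oil: small yellow oil bottle with a red nozzle, 36 mm diameter, 107 mm high with the nozzle; the body up to about 80 mm is firm to grip, 0.07 to 0.12 kg. Starts upright in the near row. Origin: centre of its underside, z up.
- metal_block: whitish light-grey metal sample block with a small drilled hole in its top, 30 (its x) x 48 (its y) x 18 mm, 0.06 to 0.09 kg, lying flat in the near row; at the start its long y axis points roughly towards or away from the robot (within 0.5 rad). Origin: centre of its underside, z up.
- red_vial: white plastic vial with a red cap, 22 mm diameter, 54 mm high (only the white part up to 41 mm is firm to grip), about 0.02 kg. Starts upright in the near row. Origin: centre of its underside, z up.
- blue_vial: white plastic vial with a blue cap, 22 mm diameter, 54 mm high (only the white part up to 41 mm is firm to grip), about 0.02 kg. Starts upright in the near row. Origin: centre of its underside, z up.

How it is judged:
By the outcome, as a careful person would: the job done as asked, in the order asked, and still so for the second after the job is handed in, with the robot touching nothing.
It also fails if it takes over 128 s, if anything falls off the work surface, if the arm or the gripper's body presses on something with over 40 N, if the wrist force passes 120 N, or if a joint passes its speed limit or range.

## Working session

There is one attempt and no reset: what is moved stays moved. The work goes in short steps, Python scripts to look and compute and a tool call to move; the robot and the scene stay as the last step left them, time stands still between calls to the robot, and variables do not carry over. Pictures are saved under pics/ and viewed, at most 14 in all, crops included, and the job is handed in when it is done.

Besides the shell and the picture viewer there is one more tool, called after "Call:" in YAML: its name, and indented under it one key for each argument. carry_out: Moves the arm, as the interface text tells. Its arguments: {"type":"object","properties":{"commands":{"type":"array","items":{"type":"object","properties":{"jaw":{"type":"number"},"translation":{"type":"array","items":{"type":"number"}},"spin":{"type":"number"}}}},"squeeze":{"type":"number"}},"required":["commands"]}

```bash
mkdir -p pics; ls
cat > h.py <<'E'
import numpy as np, cv2
from bench import r
def ray(s,uv):
    K=np.array(s["K"],float);T=np.array(s["extrinsics"],float)
    p=cv2.undistortPoints(np.array([[uv]],float),K,np.array(s["dist_coeffs"],float))[0,0]
    return T[:3,3],T[:3,:3]@np.array([p[0],p[1],1])
def onz(s,uv,z=0):
    o,d=ray(s,uv);return (o+d*(z-o[2])/d[2])
def proj(s,P):
    T=np.linalg.inv(np.array(s["extrinsics"],float))
    return cv2.projectPoints(np.array(P,float).reshape(-1,3),cv2.Rodrigues(T[:3,:3])[0],T[:3,3],np.array(s["K"],float),np.array(s["dist_coeffs"],float))[0][:,0]
names="oak_blank rivet_jar tin glue oil metal_block red_vial blue_vial".split()
E
python3 - <<'E'
from h import *
for c in ["scene","side","wrist"]:
    s=r.snapshot(c);cv2.imwrite(f"pics/{c}0.png",s["pixels"])
    print(c,np.array(s["extrinsics"])[:3,3].round())
    for n in names:
        l=r.landmark_of(s,n)
        print(n,[(np.round(a["xy"]),round(a["score"],2),onz(s,a["xy"])[:2].round(1)) for a in l[:2]])
print(r.sense())
E
```

```text
pics
scene [-256. -532.  674.]
oak_blank [(array([282., 192.]), 0.59, array([584.6, -15.1]))]
rivet_jar [(array([220., 166.]), 0.68, array([589.7, 197.5]))]
tin [(array([359., 219.]), 0.96, array([ 606.6, -226.8])), (array([342., 280.]), 0.46, array([ 394.2, -289.3]))]
glue [(array([238., 217.]), 0.76, array([432.2,  10.7]))]
oil [(array([189., 201.]), 0.66, array([409.9, 149.1]))]
metal_block [(array([143., 184.]), 0.63, array([390.6, 298.4]))]
red_vial [(array([289., 247.]), 0.5, array([ 414.4, -147.5]))]
blue_vial [(array([342., 283.]), 0.66, array([ 389. , -292.7]))]
side [ 552.  514. 1032.]
oak_blank [(array([219., 190.]), 0.8, array([587.3, -19.3]))]
rivet_jar [(array([232., 256.]), 0.65, array([573.7, 191.9])), (array([220., 190.]), 0.2, array([586. , -20.2]))]
tin [(array([302., 285.]), 0.61, array([396.5, 299.8]))]
glue [(array([275., 191.]), 0.6, array([419.3,   8.2]))]
oil [(array([288., 234.]), 0.66, array([406.6, 149. ]))]
metal_block [(array([304., 285.]), 0.65, array([390.6, 301. ]))]
red_vial [(array([265., 151.]), 0.4, array([ 426.2, -139.5]))]
blue_vial [(array([270
[... 399 characters left out ...]
 []
{'time': 1.35, 'joint_pos': array([-4.89103307e+00,  7.47163895e+00,  8.52681780e+01, -1.05049283e-03,
        8.72607982e+01, -4.89300597e+00]), 'qd': array([-0.1835663 , -0.04117632, -0.00292321,  0.0080002 , -0.09695331,
       -0.05064587]), 'joint_efforts': array([-2.64267765e-04, -5.69320714e+01, -5.00854182e+01, -2.10622517e-05,
        1.15818846e-03,  4.72939780e-05]), 'tool_pos': array([6.00002987e+02, 3.66028362e-02, 2.31283662e+02]), 'tcp_rot': array([-1.79999298e+02,  9.93002412e-04,  9.00020231e+01]), 'ft_force': array([ 0.07107073,  1.33182127, -1.12800114]), 'wrist_torque': array([-0.01002676,  0.0410625 ,  0.02146724]), 'grip_force': 0.0, 'finger_gap': 85.57171119410224}
```

Run:
```python
import cv2,numpy as np
a,b,c=[cv2.imread(f"pics/{n}0.png") for n in("scene","side","wrist")]
m=np.zeros((600,800,3),np.uint8)
m[:300,:400]=cv2.resize(a,(400,300),interpolation=cv2.INTER_AREA);m[:300,400:]=cv2.resize(b,(400,300),interpolation=cv2.INTER_AREA);m[300:,:400]=cv2.resize(c,(400,300),interpolation=cv2.INTER_AREA)
cv2.imwrite("pics/m0.png",m)
```

```text
(no output)
```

View pics/m0.png

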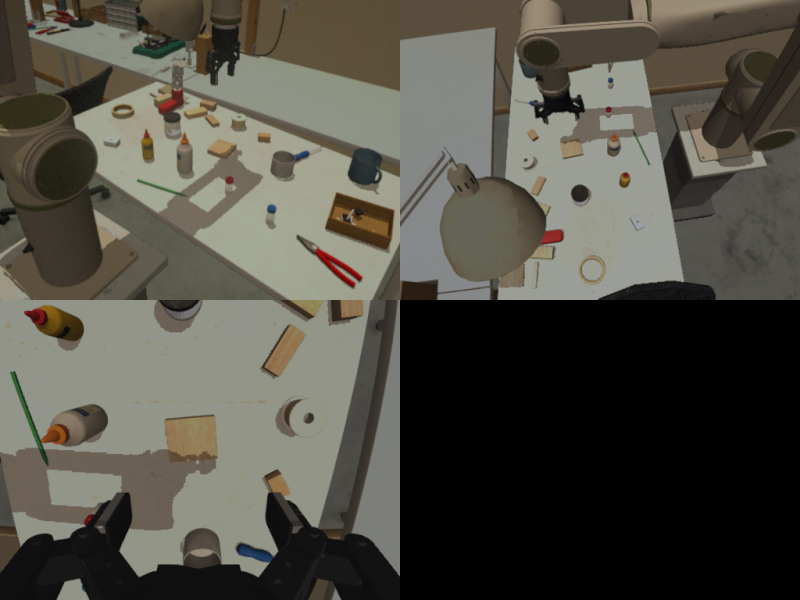

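```bash
cat >> h.py <<'E'
from scipy.optimize import minimize
def box(a,b,c): return [np.array([[x,y,z] for x in(-a/2,a/2) for y in(-b/2,b/2) for z in(0,c)])]
def cyl(rr,z0,z1):
    t=np.linspace(0,2*np.pi,40);return np.vstack([np.c_[rr*np.cos(t),rr*np.sin(t),0*t+z] for z in(z0,z1)])
shapes=dict(oak_blank=box(78,70,16),metal_block=box(30,48,18),rivet_jar=[cyl(30,0,70)],tin=[cyl(34,0,56)],
 glue=[cyl(23.5,0,98),np.vstack([cyl(23.5,97,98),cyl(10,108,109)]),np.vstack([cyl(9,108,109),cyl(3,136,137)])],
 oil=[cyl(18,0,76),np.vstack([cyl(18,75,76),cyl(8,84,85)]),np.vstack([cyl(8,84,85),cyl(2.5,106,107)])],red_vial=[cyl(11,0,54)],blue_vial=[cyl(11,0,54)])
def render(s,n,p,F=2,z=0):
    c,q=np.cos(p[2]),np.sin(p[2]);m=np.zeros((384*F,512*F),np.uint8)
    for P in shapes[n]:
        W=np.c_[P[:,0]*c-P[:,1]*q+p[0],P[:,0]*q+P[:,1]*c+p[1],P[:,2]+z]
        h=cv2.convexHull(((proj(s,W)+.5)*F-.5).astype(np.float32))
        cv2.fillConvexPoly(m,np.round(h*16).astype(np.int32),1,shift=4)
    return m>0
def fit(views,n,p0,rot=False,z=0):
    """views: list of (snapshot, mask)"""
    up=[(s,cv2.resize(k.astype(np.uint8),None,fx=2,fy=2,interpolation=0)>0) for s,k in views]
    def cost(v):
        p=[v[0],v[1],v[2]/30 if rot else p0[2]]
        t=0
        for s,k in up:
            m=render(s,n,p,z=z);t+=1-(m&k).sum()/max(1,(m|k).sum())
        return t/len(up)
    x0=[p0[0],p0[1],p0[2]*30] if rot else p0[:2]
    sim=np.vstack([x0]+[np.array(x0)+6*np.eye(len(x0))[i] for i in range(len(x0))])
    o=minimize(cost,x0,method="Nelder-Mead",options=dict(initial_simplex=sim,xatol=.05,fatol=1e-5))
    return np.r_[o.x[:2],(o.x[2]/30 if rot else p0[2])],o.fun
def look(cams,ns,minscore=.3):
    out={n:[] for n in ns}
    for c in cams:
        s=r.snapshot(c)
        for n in ns:
            l=[a for a in r.regions_of(s,n)[:1] if a["score"]>minscore]
            if l: out[n].append((c,s,l[0]["pixels"],l[0]["score"]))
    return out
E
cat > a.py <<'E'
from h import *
g=dict(oak_blank=(588,-18),rivet_jar=(583,195),tin=(606,-229),glue=(429,11),oil=(410,148),metal_block=(391,300),red_vial=(424,-146),blue_vial=(388,-292))
o=look(["scene","side","wrist"],names)
for n in names:
    for c,s,k,sc in o[n]:
        p,f=fit([(s,k)],n,(*g[n],0.),n in("oak_blank","metal_block"))
        print(n,c,round(sc,2),k.sum(),p.round(2),"cost",round(f,3))
o2=[(n,"scene") for n in ()]
# lamp shade triangulation
E
python3 a.py
```

```text
oak_blank scene 0.72 615 [ 5.8491e+02 -2.1110e+01  8.0000e-02] cost 0.08
oak_blank side 0.8 588 [ 5.8833e+02 -1.7510e+01  9.0000e-02] cost 0.057
oak_blank wrist 0.94 3502 [ 5.8814e+02 -1.9490e+01  8.0000e-02] cost 0.047
rivet_jar scene 0.8 643 [574.19 186.24   0.  ] cost 0.063
rivet_jar side 0.59 503 [575.47 183.9    0.  ] cost 0.102
rivet_jar wrist 0.63 1116 [575.82 185.54   0.  ] cost 0.028
tin scene 0.94 875 [ 605.27 -228.69    0.  ] cost 0.084
tin wrist 0.57 2118 [ 606.25 -228.48    0.  ] cost 0.24
glue scene 0.81 803 [429.16  13.97   0.  ] cost 0.145
glue side 0.69 400 [429.83  18.94   0.  ] cost 0.128
glue wrist 0.84 3006 [432.73  13.55   0.  ] cost 0.139
oil side 0.54 211 [411.45 152.19   0.  ] cost 0.203
oil wrist 0.93 2193 [415.22 147.81   0.  ] cost 0.131
metal_block scene 0.54 236 [3.9098e+02 3.0017e+02 2.9000e-01] cost 0.075
metal_block side 0.58 229 [3.9302e+02 3.0064e+02 3.6000e-01] cost 0.091
red_vial scene 0.5 208 [ 426.08 -147.9     0.  ] cost 0.19
red_vial side 0.65 93 [ 422.04 -149.98    0.  ] cost 0.144
red_vial wrist 0.63 97 [ 422.54 -140.      0.  ] cost 0.849
blue_vial scene 0.6 239 [ 391.22 -297.34    0.  ] cost 0.213
blue_vial side 0.46 78 [ 389.26 -293.93    0.  ] cost 0.25
```

Call:
carry_out:
  commands:
    - {"translation": [0.03, -0.0208, 0]}
    - {"translation": [0.03, -0.0208, 0]}
    - {"translation": [0.03, -0.0208, 0]}
    - {"translation": [0.03, -0.0208, 0]}
    - {"translation": [0.03, -0.0208, 0]}
    - {"translation": [0.03, -0.0208, 0]}
    - {"translation": [0.03, -0.0208, 0]}
    - {"translation": [0.03, -0.0208, 0]}

```text
invalid input
```

Call:
carry_out:
  commands:
    - {"translation": [0.03, -0.0208, 0]}
    - {"translation": [0.03, -0.0208, 0]}
    - {"translation": [0, 0, 0.02]}
    - {"translation": [0, 0, 0.02]}
    - {"translation": [0, 0, 0.01]}
    - {}
    - {}
    - {}

```text
invalid input
```

Call:
carry_out:
  commands:
    - {"jaw": 0.085, "spin": 0, "translation": [0.03, -0.0208, 0]}
    - {"jaw": 0.085, "spin": 0, "translation": [0.03, -0.0208, 0]}
    - {"jaw": 0.085, "spin": 0, "translation": [0.03, -0.0208, 0]}
    - {"jaw": 0.085, "spin": 0, "translation": [0.03, -0.0208, 0]}
    - {"jaw": 0.085, "spin": 0, "translation": [0.03, -0.0208, 0]}
    - {"jaw": 0.085, "spin": 0, "translation": [0.03, -0.0208, 0]}
    - {"jaw": 0.085, "spin": 0, "translation": [0.03, -0.0208, 0]}
    - {"jaw": 0.085, "spin": 0, "translation": [0.03, -0.0208, 0]}

```text
time: 3.37
tool_pos: [432.4, 241.2, 231.5]
tcp_rot: [180.0, -0.0, 90.0]
ft_force: [0.5, 0.1, 0.1]
finger_gap: 84.9
grip_force: 0.0
```

Call:
carry_out:
  commands:
    - {"jaw": 0.085, "spin": 0, "translation": [0.03, -0.0208, 0]}
    - {"jaw": 0.085, "spin": 0, "translation": [0.03, -0.0208, 0]}
    - {"jaw": 0.085, "spin": 0, "translation": [0, 0, 0.025]}
    - {"jaw": 0.085, "spin": 0, "translation": [0, 0, 0.025]}
    - {"jaw": 0.085, "spin": 0, "translation": [0, 0, 0.02]}
    - {"jaw": 0.085, "spin": 0, "translation": [0, 0, 0]}
    - {"jaw": 0.085, "spin": 0, "translation": [0, 0, 0]}
    - {"jaw": 0.085, "spin": 0, "translation": [0, 0, 0]}

```text
time: 4.03
tool_pos: [392.7, 300.3, 162.7]
tcp_rot: [179.9, -0.0, 90.0]
ft_force: [-0.0, -0.5, 0.3]
finger_gap: 85.1
grip_force: 0.0
```

```bash
cat > look1.py <<'E'
import sys
from h import *
# usage: look1.py cam name x y yaw rot z png
cam,n,x,y,a,rot,z=sys.argv[1:8]
s=r.snapshot(cam);print("t",round(r.sense()["time"],2),r.sense()["tool_pos"].round(1),r.sense()["tcp_rot"].round(2))
for l in r.regions_of(s,n)[:2]:
    p,f=fit([(s,l["pixels"])],n,(float(x),float(y),float(a)),rot=="1",float(z))
    print(n,round(l["score"],2),l["pixels"].sum(),p.round(3),"cost",round(f,3))
if len(sys.argv)>8: cv2.imwrite("pics/"+sys.argv[8],s["pixels"])
E
python3 look1.py wrist metal_block 391 300 .3 1 0 w1.png
```

```text
t 4.08 [393.1 300.4 163.2] [ 1.7987e+02 -8.0000e-02  8.9980e+01]
metal_block 0.79 1503 [3.93228e+02 2.99362e+02 3.33000e-01] cost 0.048
```

Call:
carry_out:
  commands:
    - {"jaw": 0.06, "spin": -0.111, "translation": [-0.001, 0, 0.03]}
    - {"jaw": 0.06, "spin": -0.111, "translation": [0, 0, 0.03]}
    - {"jaw": 0.06, "spin": -0.111, "translation": [0, 0, 0.03]}
    - {"jaw": 0.06, "spin": 0, "translation": [0, 0, 0.03]}
    - {"jaw": 0.06, "spin": 0, "translation": [0, 0, 0.02]}
    - {"jaw": 0.06, "spin": 0, "translation": [0, 0, 0.015]}
    - {"jaw": 0.06, "spin": 0, "translation": [0, 0, 0.006]}
    - {"jaw": 0.06, "spin": 0, "translation": [0, 0, 0]}

```text
time: 4.8
tool_pos: [391.8, 298.7, -0.2]
tcp_rot: [-179.9, 0.0, 109.1]
ft_force: [-0.9, 0.2, -0.2]
finger_gap: 60.1
grip_force: 0.0
```

Call:
carry_out:
  commands:
    - {"jaw": 0.06, "spin": 0, "translation": [0, 0, 0]}
    - {"jaw": 0.04, "spin": 0, "translation": [0, 0, 0]}
    - {"jaw": 0.03, "spin": 0, "translation": [0, 0, 0]}
    - {"jaw": 0.02, "spin": 0, "translation": [0, 0, 0]}
    - {"jaw": 0.02, "spin": 0, "translation": [0, 0, 0]}
    - {"jaw": 0.02, "spin": 0, "translation": [0, 0, 0]}
    - {"jaw": 0.02, "spin": 0, "translation": [0, 0, 0]}
    - {"jaw": 0.02, "spin": 0, "translation": [0, 0, 0]}
  squeeze: 35

```text
time: 5.47
tool_pos: [393.3, 299.8, 2.0]
tcp_rot: [179.8, -0.0, 109.1]
ft_force: [-0.9, -1.0, 7.6]
finger_gap: 29.6
grip_force: 35.2
```

Call:
carry_out:
  commands:
    - {"jaw": 0.02, "spin": 0, "translation": [0, 0, -0.005]}
    - {"jaw": 0.02, "spin": 0, "translation": [0, 0, -0.02]}
    - {"jaw": 0.02, "spin": 0.1, "translation": [0, 0, -0.03]}
    - {"jaw": 0.02, "spin": 0.1, "translation": [0, 0, -0.03]}
    - {"jaw": 0.02, "spin": 0.05, "translation": [0, 0, -0.03]}
    - {"jaw": 0.02, "spin": 0, "translation": [-0.01, 0.005, 0]}
    - {"jaw": 0.02, "spin": 0, "translation": [-0.024, 0.012, 0]}
    - {"jaw": 0.02, "spin": 0, "translation": [-0.03, 0.015, 0]}

```text
time: 6.13
tool_pos: [429.5, 238.5, 116.6]
tcp_rot: [179.9, -0.1, 95.0]
ft_force: [0.7, 0.7, -1.1]
finger_gap: 29.2
grip_force: 34.8
```

Call:
carry_out:
  commands:
    - {"jaw": 0.02, "spin": 0, "translation": [-0.034, 0.017, 0]}
    - {"jaw": 0.02, "spin": 0, "translation": [-0.036, 0.018, 0]}
    - {"jaw": 0.02, "spin": 0, "translation": [-0.036, 0.018, 0]}
    - {"jaw": 0.02, "spin": 0, "translation": [-0.036, 0.018, 0]}
    - {"jaw": 0.02, "spin": 0, "translation": [-0.036, 0.018, 0]}
    - {"jaw": 0.02, "spin": 0, "translation": [-0.036, 0.018, 0]}
    - {"jaw": 0.02, "spin": 0, "translation": [-0.028, 0.014, 0]}
    - {"jaw": 0.02, "spin": 0, "translation": [-0.022, 0.012, 0]}

```text
time: 6.8
tool_pos: [584.5, -17.2, 115.4]
tcp_rot: [180.0, 0.0, 94.7]
ft_force: [0.0, -0.7, -1.0]
finger_gap: 29.2
grip_force: 34.8
```

Call:
carry_out:
  commands:
    - {"jaw": 0.02, "spin": 0, "translation": [-0.006, 0.003, 0]}
    - {"jaw": 0.02, "spin": 0, "translation": [0, 0, 0]}
    - {"jaw": 0.02, "spin": 0, "translation": [0, 0, 0.02]}
    - {"jaw": 0.02, "spin": 0, "translation": [0, 0, 0.02]}
    - {"jaw": 0.02, "spin": 0, "translation": [0, 0, 0.01]}
    - {"jaw": 0.02, "spin": 0, "translation": [0, 0, 0.0]}
    - {"jaw": 0.02, "spin": 0, "translation": [0, 0, 0]}
    - {"jaw": 0.02, "spin": 0, "translation": [0, 0, 0]}

```text
time: 7.47
tool_pos: [587.6, -19.3, 66.4]
tcp_rot: [179.9, 0.0, 94.8]
ft_force: [0.8, 0.1, -0.9]
finger_gap: 29.1
grip_force: 34.8
```

```bash
python3 look1.py wrist oak_blank 588 -19 .083 1 0 w2.png;python3 look1.py wrist metal_block 588 -19 .083 1 50
```

```text
t 7.52 [588.  -19.5  66.8] [1.7988e+02 2.0000e-02 9.4790e+01]
oak_blank 0.58 6982 [ 5.88626e+02 -1.91610e+01  8.30000e-02] cost 0.383
t 7.62 [588.1 -19.8  66.8] [1.7987e+02 2.0000e-02 9.4770e+01]
metal_block 0.89 5972 [ 5.88446e+02 -2.71250e+01  7.40000e-02] cost 0.132
```

View pics/w2.png

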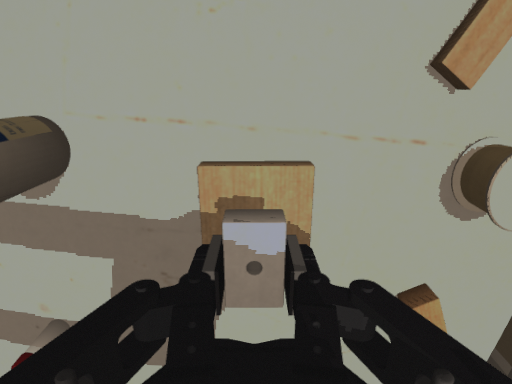

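Run:
```python
from h import *
s=r.snapshot("wrist")
def cor(n,p,z):
    P=shapes[n][0];c,q=np.cos(p[2]),np.sin(p[2])
    return proj(s,np.c_[P[:,0]*c-P[:,1]*q+p[0],P[:,0]*q+P[:,1]*c+p[1],P[:,2]+z]).round(0).tolist()
print("blank",cor("oak_blank",(588,-19,.083),0))
k=r.regions_of(s,"metal_block")[0]["pixels"]
for z in(62,65): print(fit([(s,k)],"metal_block",(588,-19,.083),True,z))
print(cor("metal_block",(588,-19,.083),64.8))
```

```text
blank [[204.0, 247.0], [201.0, 258.0], [199.0, 159.0], [195.0, 163.0], [305.0, 247.0], [308.0, 258.0], [310.0, 159.0], [314.0, 163.0]]
(array([ 5.87549330e+02, -2.20331992e+01,  8.62752648e-02]), np.float64(0.02162891487447871))
(array([ 5.87245894e+02, -2.03196666e+01,  8.12744338e-02]), np.float64(0.05998666091255056))
[[228.0, 285.0], [226.0, 306.0], [226.0, 205.0], [222.0, 219.0], [282.0, 285.0], [285.0, 306.0], [284.0, 205.0], [288.0, 219.0]]
```

Call:
carry_out:
  commands:
    - {"jaw": 0.02, "spin": 0, "translation": [0.001, 0.001, 0.01]}
    - {"jaw": 0.02, "spin": 0, "translation": [0, 0, 0.015]}
    - {"jaw": 0.02, "spin": 0, "translation": [0, 0, 0.01]}
    - {"jaw": 0.02, "spin": 0, "translation": [0, 0, 0.006]}
    - {"jaw": 0.02, "spin": 0, "translation": [0, 0, 0.004]}
    - {"jaw": 0.02, "spin": 0, "translation": [0, 0, 0.0025]}
    - {"jaw": 0.02, "spin": 0, "translation": [0, 0, 0]}
    - {"jaw": 0.02, "spin": 0, "translation": [0, 0, 0]}

```text
time: 8.43
tool_pos: [588.5, -18.9, 18.2]
tcp_rot: [180.0, 0.0, 94.8]
ft_force: [-0.0, -0.0, -0.6]
finger_gap: 29.1
grip_force: 34.8
```

Call:
carry_out:
  commands:
    - {"jaw": 0.02, "spin": 0, "translation": [0, 0, 0.001]}
    - {"jaw": 0.02, "spin": 0, "translation": [0, 0, 0]}
    - {"jaw": 0.02, "spin": 0, "translation": [0, 0, 0]}
    - {"jaw": 0.02, "spin": 0, "translation": [0, 0, 0]}
    - {"jaw": 0.02, "spin": 0, "translation": [0, 0, 0]}
    - {"jaw": 0.02, "spin": 0, "translation": [0, 0, 0]}
    - {"jaw": 0.02, "spin": 0, "translation": [0, 0, 0]}
    - {"jaw": 0.02, "spin": 0, "translation": [0, 0, 0]}

```text
time: 9.1
tool_pos: [588.5, -18.9, 18.0]
tcp_rot: [180.0, 0.0, 94.8]
ft_force: [-5.2, 0.9, 8.9]
finger_gap: 29.7
grip_force: 35.9
```

Call:
carry_out:
  commands:
    - {"jaw": 0.03, "spin": 0, "translation": [0, 0, 0]}
    - {"jaw": 0.036, "spin": 0, "translation": [0, 0, 0]}
    - {"jaw": 0.044, "spin": 0, "translation": [0, 0, 0]}
    - {"jaw": 0.05, "spin": 0, "translation": [0, 0, 0]}
    - {"jaw": 0.05, "spin": 0, "translation": [0, 0, -0.01]}
    - {"jaw": 0.05, "spin": 0, "translation": [0, 0, -0.03]}
    - {"jaw": 0.05, "spin": 0, "translation": [0, 0, -0.04]}
    - {"jaw": 0.05, "spin": 0, "translation": [0, 0, -0.03]}

```text
time: 9.77
tool_pos: [588.2, -18.8, 129.6]
tcp_rot: [180.0, 0.0, 94.8]
ft_force: [1.3, 0.3, 0.6]
finger_gap: 49.9
grip_force: 0.0
```

```bash
python3 look1.py wrist oak_blank 588 -19 .083 1 0;python3 look1.py wrist metal_block 588 -19 .083 1 16
```

```text
t 9.82 [592.3 -19.3 137.2] [1.7938e+02 1.3000e-01 9.4760e+01]
oak_blank 0.82 4507 [ 5.88735e+02 -1.97170e+01  8.30000e-02] cost 0.349
t 9.92 [591.  -19.1 131.7] [1.7955e+02 9.0000e-02 9.4760e+01]
metal_block 0.91 2035 [ 5.88002e+02 -1.91570e+01  8.10000e-02] cost 0.033
```

Call:
carry_out:
  commands:
    - {"jaw": 0.05, "spin": 0, "translation": [-0.012, -0.018, -0.02]}
    - {"jaw": 0.05, "spin": 0, "translation": [-0.02, -0.03, 0]}
    - {"jaw": 0.05, "spin": 0, "translation": [-0.02, -0.03, 0]}
    - {"jaw": 0.05, "spin": 0, "translation": [-0.02, -0.03, 0]}
    - {"jaw": 0.05, "spin": 0, "translation": [-0.02, -0.03, 0]}
    - {"jaw": 0.05, "spin": 0, "translation": [-0.0158, -0.0247, 0]}
    - {"jaw": 0.05, "spin": 0, "translation": [-0.007, -0.012, 0]}
    - {"jaw": 0.05, "spin": 0, "translation": [0, 0, 0]}

```text
time: 10.63
tool_pos: [420.3, -148.7, 145.0]
tcp_rot: [-179.8, -0.1, 94.6]
ft_force: [0.6, -0.2, 0.2]
finger_gap: 49.9
grip_force: 0.0
```

```bash
python3 look1.py wrist red_vial 424 -148 0 0 0;python3 look1.py scene red_vial 424 -148 0 0 0
```

```text
t 10.68 [ 421.8 -148.   145.4] [-1.7989e+02 -7.0000e-02  9.4610e+01]
red_vial 0.59 812 [ 421.579 -150.658    0.   ] cost 0.112
t 10.78 [ 423.4 -147.2  146. ] [-1.7995e+02 -6.0000e-02  9.4730e+01]
red_vial 0.45 261 [ 422.441 -148.96     0.   ] cost 0.164
```

```bash
python3 look1.py wrist red_vial 424 -148 0 0 0 w3.png
python3 -c "
from h import *
s=r.snapshot('wrist')
k=r.regions_of(s,'red_vial')[0]['pixels'];i=s['pixels'].copy();i[...,1][k]=255
m=render(s,'red_vial',(422.5,-149.5,0),F=1);c=cv2.findContours(m.astype(np.uint8),0,1)[0];cv2.drawContours(i,c,-1,(0,0,255),1)
cv2.imwrite('pics/w3o.png',cv2.resize(i[100:384,120:400],None,fx=2,fy=2))"
```

```text
t 10.88 [ 423.8 -147.   146.3] [-1.7997e+02 -4.0000e-02  9.4800e+01]
red_vial 0.77 778 [ 421.682 -150.911    0.   ] cost 0.144
```

View pics/w3o.png

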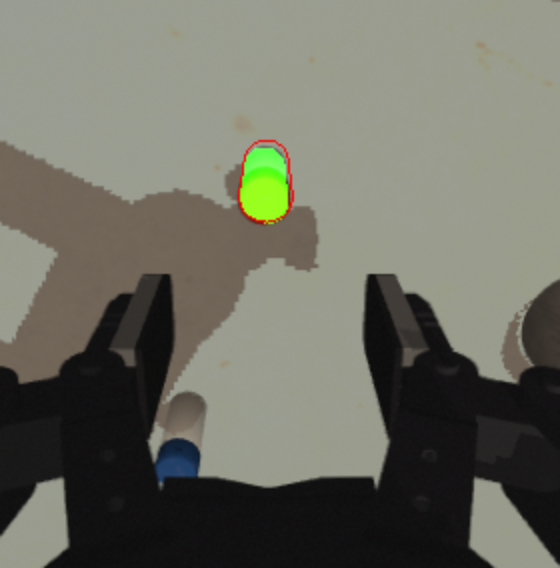

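Call:
carry_out:
  commands:
    - {"jaw": 0.05, "spin": 0, "translation": [-0.0029, -0.0018, 0.015]}
    - {"jaw": 0.05, "spin": 0, "translation": [0, 0, 0.03]}
    - {"jaw": 0.05, "spin": 0, "translation": [0, 0, 0.03]}
    - {"jaw": 0.05, "spin": 0, "translation": [0, 0, 0.03]}
    - {"jaw": 0.05, "spin": 0, "translation": [0, 0, 0.02]}
    - {"jaw": 0.05, "spin": 0, "translation": [0, 0, 0.01]}
    - {"jaw": 0.05, "spin": 0, "translation": [0, 0, 0.004]}
    - {"jaw": 0.05, "spin": 0, "translation": [0, 0, 0]}

```text
time: 11.7
tool_pos: [421.7, -150.4, 7.4]
tcp_rot: [-179.9, -0.0, 94.8]
ft_force: [-0.3, -0.2, 0.5]
finger_gap: 50.0
grip_force: 0.0
```

Call:
carry_out:
  commands:
    - {"jaw": 0.05, "spin": 0, "translation": [0, 0, 0]}
    - {"jaw": 0.035, "spin": 0, "translation": [0, 0, 0]}
    - {"jaw": 0.028, "spin": 0, "translation": [0, 0, 0]}
    - {"jaw": 0.024, "spin": 0, "translation": [0, 0, 0]}
    - {"jaw": 0.015, "spin": 0, "translation": [0, 0, 0]}
    - {"jaw": 0.015, "spin": 0, "translation": [0, 0, 0]}
    - {"jaw": 0.015, "spin": 0, "translation": [0, 0, 0]}
    - {"jaw": 0.015, "spin": 0, "translation": [0, 0, 0]}
  squeeze: 20

```text
time: 12.37
tool_pos: [422.7, -151.1, 8.8]
tcp_rot: [179.9, 0.0, 94.8]
ft_force: [-0.8, 1.1, 6.4]
finger_gap: 20.1
grip_force: 19.5
```

Call:
carry_out:
  commands:
    - {"jaw": 0.015, "spin": 0, "translation": [0, 0, -0.006]}
    - {"jaw": 0.015, "spin": 0, "translation": [0, 0, -0.02]}
    - {"jaw": 0.015, "spin": 0, "translation": [0, 0, -0.03]}
    - {"jaw": 0.015, "spin": 0, "translation": [0, 0, -0.03]}
    - {"jaw": 0.015, "spin": 0, "translation": [0, 0, -0.015]}
    - {"jaw": 0.015, "spin": 0, "translation": [0.006, 0.009, 0]}
    - {"jaw": 0.015, "spin": 0, "translation": [0.014, 0.021, 0]}
    - {"jaw": 0.015, "spin": 0, "translation": [0.018, 0.027, 0]}

```text
time: 13.03
tool_pos: [475.6, -108.2, 108.7]
tcp_rot: [180.0, 0.0, 94.6]
ft_force: [0.2, -0.2, 0.8]
finger_gap: 20.5
grip_force: 19.7
```

Call:
carry_out:
  commands:
    - {"jaw": 0.015, "spin": 0, "translation": [0.018, 0.027, 0]}
    - {"jaw": 0.015, "spin": 0, "translation": [0.018, 0.027, 0]}
    - {"jaw": 0.015, "spin": 0, "translation": [0.018, 0.027, 0]}
    - {"jaw": 0.015, "spin": 0, "translation": [0.0146, 0.0208, 0]}
    - {"jaw": 0.015, "spin": 0, "translation": [0.008, 0.012, 0]}
    - {"jaw": 0.015, "spin": 0, "translation": [0.003, 0.005, 0]}
    - {"jaw": 0.015, "spin": 0, "translation": [0, 0, 0]}
    - {"jaw": 0.015, "spin": 0, "translation": [0, 0, 0]}

```text
time: 13.7
tool_pos: [586.5, -19.0, 107.9]
tcp_rot: [-179.9, -0.0, 94.8]
ft_force: [-0.7, 0.0, 0.3]
finger_gap: 20.4
grip_force: 19.7
```

Call:
carry_out:
  commands:
    - {"jaw": 0.015, "spin": 0, "translation": [0, 0, 0.01]}
    - {"jaw": 0.015, "spin": 0, "translation": [0, 0, 0.015]}
    - {"jaw": 0.015, "spin": 0, "translation": [0, 0, 0.01]}
    - {"jaw": 0.015, "spin": 0, "translation": [0, 0, 0.005]}
    - {"jaw": 0.015, "spin": 0, "translation": [0, 0, 0]}
    - {"jaw": 0.015, "spin": 0, "translation": [0, 0, 0]}
    - {"jaw": 0.015, "spin": 0, "translation": [0, 0, 0]}
    - {"jaw": 0.015, "spin": 0, "translation": [0, 0, 0]}

```text
time: 14.37
tool_pos: [588.0, -19.1, 69.8]
tcp_rot: [179.9, 0.0, 94.7]
ft_force: [-0.3, -0.1, -0.3]
finger_gap: 20.6
grip_force: 19.7
```

```bash
python3 look1.py wrist red_vial 588 -19 0 0 60 w4.png; python3 look1.py wrist metal_block 588 -19 .083 1 16
```

```text
t 14.42 [588.  -19.1  69.7] [1.7992e+02 2.0000e-02 9.4750e+01]
red_vial 0.87 4083 [587.52  -18.936   0.   ] cost 0.115
red_vial 0.69 2331 [584.086  19.231   0.   ] cost 0.452
t 14.52 [587.8 -19.   69.5] [1.7994e+02 1.0000e-02 9.4760e+01]
metal_block 0.9 2352 [ 5.88017e+02 -1.95970e+01  7.70000e-02] cost 0.355
```

View pics/w4.png

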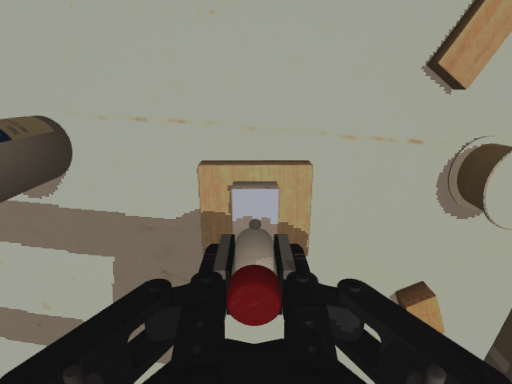

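Call:
carry_out:
  commands:
    - {"jaw": 0.015, "spin": 0, "translation": [0, 0, 0.008]}
    - {"jaw": 0.015, "spin": 0, "translation": [0, 0, 0.008]}
    - {"jaw": 0.015, "spin": 0, "translation": [0, 0, 0.005]}
    - {"jaw": 0.015, "spin": 0, "translation": [0, 0, 0.003]}
    - {"jaw": 0.015, "spin": 0, "translation": [0, 0, 0.001]}
    - {"jaw": 0.015, "spin": 0, "translation": [0, 0, 0]}
    - {"jaw": 0.015, "spin": 0, "translation": [0, 0, 0]}
    - {"jaw": 0.015, "spin": 0, "translation": [0, 0, 0]}

```text
time: 15.23
tool_pos: [587.4, -19.0, 43.8]
tcp_rot: [180.0, 0.0, 94.8]
ft_force: [1.3, 0.3, -0.8]
finger_gap: 20.7
grip_force: 19.6
```

Call:
carry_out:
  commands:
    - {"jaw": 0.015, "spin": 0, "translation": [0, 0, 0.001]}
    - {"jaw": 0.015, "spin": 0, "translation": [0, 0, 0]}
    - {"jaw": 0.015, "spin": 0, "translation": [0, 0, 0]}
    - {"jaw": 0.015, "spin": 0, "translation": [0, 0, 0]}
    - {"jaw": 0.015, "spin": 0, "translation": [0, 0, 0]}
    - {"jaw": 0.015, "spin": 0, "translation": [0, 0, 0]}
    - {"jaw": 0.015, "spin": 0, "translation": [0, 0, 0]}
    - {"jaw": 0.015, "spin": 0, "translation": [0, 0, 0]}

```text
time: 15.9
tool_pos: [587.5, -19.0, 43.0]
tcp_rot: [180.0, 0.0, 94.8]
ft_force: [1.1, 0.7, 0.5]
finger_gap: 20.4
grip_force: 19.7
```

Call:
carry_out:
  commands:
    - {"jaw": 0.015, "spin": 0, "translation": [0, 0, 0.0007]}
    - {"jaw": 0.015, "spin": 0, "translation": [0, 0, 0]}
    - {"jaw": 0.015, "spin": 0, "translation": [0, 0, 0]}
    - {"jaw": 0.015, "spin": 0, "translation": [0, 0, 0]}
    - {"jaw": 0.015, "spin": 0, "translation": [0, 0, 0]}
    - {"jaw": 0.015, "spin": 0, "translation": [0, 0, 0]}
    - {"jaw": 0.015, "spin": 0, "translation": [0, 0, 0]}
    - {"jaw": 0.015, "spin": 0, "translation": [0, 0, 0]}

```text
time: 16.57
tool_pos: [587.6, -19.0, 42.9]
tcp_rot: [180.0, 0.0, 94.8]
ft_force: [-2.0, -0.0, 6.1]
finger_gap: 20.5
grip_force: 20.3
```

Call:
carry_out:
  commands:
    - {"jaw": 0.015, "spin": 0, "translation": [0, 0, 0.0007]}
    - {"jaw": 0.015, "spin": 0, "translation": [0, 0, 0]}
    - {"jaw": 0.015, "spin": 0, "translation": [0, 0, 0]}
    - {"jaw": 0.015, "spin": 0, "translation": [0, 0, 0]}
    - {"jaw": 0.015, "spin": 0, "translation": [0, 0, 0]}
    - {"jaw": 0.015, "spin": 0, "translation": [0, 0, 0]}
    - {"jaw": 0.015, "spin": 0, "translation": [0, 0, 0]}
    - {"jaw": 0.015, "spin": 0, "translation": [0, 0, 0]}

```text
time: 17.23
tool_pos: [587.7, -19.0, 42.9]
tcp_rot: [180.0, 0.0, 94.8]
ft_force: [-5.5, -0.2, 12.6]
finger_gap: 20.4
grip_force: 20.9
```

Call:
carry_out:
  commands:
    - {"jaw": 0.015, "spin": 0, "translation": [0, 0, -0.001]}
    - {"jaw": 0.024, "spin": 0, "translation": [0, 0, 0]}
    - {"jaw": 0.03, "spin": 0, "translation": [0, 0, 0]}
    - {"jaw": 0.038, "spin": 0, "translation": [0, 0, 0]}
    - {"jaw": 0.045, "spin": 0, "translation": [0, 0, 0]}
    - {"jaw": 0.045, "spin": 0, "translation": [0, 0, 0]}
    - {"jaw": 0.045, "spin": 0, "translation": [0, 0, -0.01]}
    - {"jaw": 0.045, "spin": 0, "translation": [0, 0, -0.02]}

```text
time: 17.9
tool_pos: [584.9, -18.7, 70.1]
tcp_rot: [-179.7, -0.1, 94.8]
ft_force: [-0.0, 0.9, -0.2]
finger_gap: 45.0
grip_force: 0.0
```

Call:
carry_out:
  commands:
    - {"jaw": 0.085, "spin": 0, "translation": [0, 0, -0.035]}
    - {"jaw": 0.085, "spin": 0, "translation": [0, 0, -0.035]}
    - {"jaw": 0.085, "spin": 0, "translation": [0, 0, -0.035]}
    - {"jaw": 0.085, "spin": 0, "translation": [0, 0, -0.03]}
    - {"jaw": 0.085, "spin": 0, "translation": [0, 0, 0]}
    - {"jaw": 0.085, "spin": 0, "translation": [0, 0, 0]}
    - {"jaw": 0.085, "spin": 0, "translation": [0, 0, 0]}
    - {"jaw": 0.085, "spin": 0, "translation": [0, 0, 0]}

```text
time: 18.57
tool_pos: [586.4, -18.9, 205.8]
tcp_rot: [-179.8, -0.0, 94.8]
ft_force: [0.8, 0.6, 0.1]
finger_gap: 85.0
grip_force: 0.0
```

```bash
python3 look1.py wrist red_vial 588 -19 0 0 34;python3 look1.py wrist glue 431 14 0 0 0; python3 look1.py wrist rivet_jar 575 185 0 0 0 w5.png; python3 look1.py scene rivet_jar 575 185 0 0 0
```

```text
t 18.62 [586.2 -18.8 205.5] [-1.7982e+02 -4.0000e-02  9.4760e+01]
red_vial 0.84 701 [586.428 -19.141   0.   ] cost 0.054
t 18.72 [586.4 -18.9 205.7] [-1.7984e+02 -3.0000e-02  9.4750e+01]
glue 0.95 3696 [432.572  13.506   0.   ] cost 0.137
t 18.82 [586.8 -18.9 206.2] [-1.7989e+02 -2.0000e-02  9.4760e+01]
rivet_jar 0.32 204 [575. 185.   0.] cost 1.0
t 18.92 [587.  -18.9 206.8] [-1.7994e+02 -1.0000e-02  9.4750e+01]
rivet_jar 0.97 610 [575.879 185.581   0.   ] cost 0.106
```

View pics/w5.png

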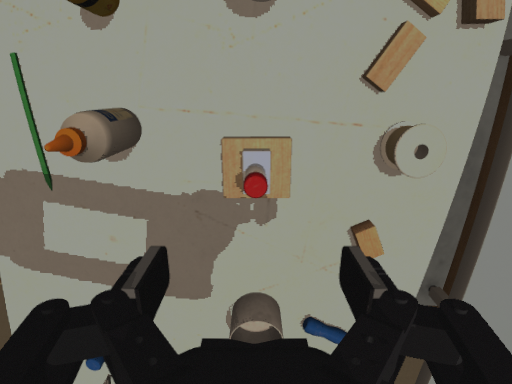

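Call:
carry_out:
  commands:
    - {"jaw": 0.085, "spin": 0, "translation": [0.004, -0.0137, 0]}
    - {"jaw": 0.085, "spin": 0, "translation": [0.0095, -0.031, 0]}
    - {"jaw": 0.085, "spin": 0, "translation": [0.0095, -0.031, 0]}
    - {"jaw": 0.085, "spin": 0, "translation": [0.0095, -0.031, 0]}
    - {"jaw": 0.085, "spin": 0, "translation": [0.0088, -0.03, 0]}
    - {"jaw": 0.085, "spin": 0, "translation": [0.0045, -0.015, 0]}
    - {"jaw": 0.085, "spin": 0, "translation": [0, 0, 0]}
    - {"jaw": 0.085, "spin": 0, "translation": [0, 0, 0]}

```text
time: 19.63
tool_pos: [432.4, 14.2, 207.8]
tcp_rot: [179.9, 0.0, 94.8]
ft_force: [1.1, 0.5, -0.5]
finger_gap: 84.7
grip_force: 0.0
```

```bash
python3 look1.py wrist glue 431 14 0 0 0;  python3 look1.py side glue 431 14 0 0 0; python3 -c "
from h import *
s=r.snapshot('wrist')
k=r.regions_of(s,'glue')[0]['pixels'];i=s['pixels'].copy();i[...,1][k]=255
m=render(s,'glue',(432,14,0),F=1);c=cv2.findContours(m.astype(np.uint8),0,1)[0];cv2.drawContours(i,c,-1,(0,0,255),1)
cv2.imwrite('pics/w6o.png',i)"; python3 look1.py wrist glue 431 14 0 0 0
```

```text
t 19.68 [432.9  14.  207.8] [1.7991e+02 2.0000e-02 9.4760e+01]
glue 0.97 2385 [429.322  19.119   0.   ] cost 0.165
t 19.78 [433.1  13.9 207.6] [1.7997e+02 1.0000e-02 9.4750e+01]
glue 0.89 375 [430.719  18.828   0.   ] cost 0.172
t 19.98 [432.7  13.9 207.2] [-1.7996e+02 -1.0000e-02  9.4740e+01]
glue 0.58 2483 [429.527  18.412   0.   ] cost 0.134
```

View pics/w6o.png

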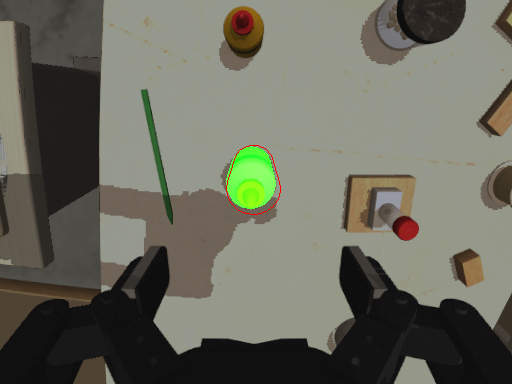

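Call:
carry_out:
  commands:
    - {"jaw": 0.085, "spin": 0, "translation": [0.0005, -0.0018, 0.015]}
    - {"jaw": 0.085, "spin": 0, "translation": [0, 0, 0.025]}
    - {"jaw": 0.085, "spin": 0, "translation": [0, 0, 0.03]}
    - {"jaw": 0.085, "spin": 0, "translation": [0, 0, 0.03]}
    - {"jaw": 0.085, "spin": 0, "translation": [0, 0, 0.02]}
    - {"jaw": 0.085, "spin": 0, "translation": [0, 0, 0.013]}
    - {"jaw": 0.085, "spin": 0, "translation": [0, 0, 0.006]}
    - {"jaw": 0.085, "spin": 0, "translation": [0, 0, 0]}

```text
time: 20.7
tool_pos: [429.4, 14.5, 66.8]
tcp_rot: [-179.8, -0.0, 94.7]
ft_force: [0.2, -0.8, -0.9]
finger_gap: 84.8
grip_force: 0.0
```

Call:
carry_out:
  commands:
    - {"jaw": 0.085, "spin": 0, "translation": [0, 0, 0]}
    - {"jaw": 0.065, "spin": 0, "translation": [0, 0, 0]}
    - {"jaw": 0.055, "spin": 0, "translation": [0, 0, 0]}
    - {"jaw": 0.05, "spin": 0, "translation": [0, 0, 0]}
    - {"jaw": 0.044, "spin": 0, "translation": [0, 0, 0]}
    - {"jaw": 0.035, "spin": 0, "translation": [0, 0, 0]}
    - {"jaw": 0.035, "spin": 0, "translation": [0, 0, 0]}
    - {"jaw": 0.035, "spin": 0, "translation": [0, 0, 0]}
  squeeze: 40

```text
time: 21.37
tool_pos: [431.4, 14.3, 69.7]
tcp_rot: [179.9, 0.0, 94.8]
ft_force: [-2.5, 0.4, 6.1]
finger_gap: 44.1
grip_force: 39.9
```

Call:
carry_out:
  commands:
    - {"jaw": 0.055, "spin": 0, "translation": [0, 0, 0]}
    - {"jaw": 0.055, "spin": 0, "translation": [0, 0, 0]}
    - {"jaw": 0.055, "spin": 0, "translation": [0, 0, 0.0035]}
    - {"jaw": 0.055, "spin": 0, "translation": [0, 0, 0]}
    - {"jaw": 0.048, "spin": 0, "translation": [0, 0, 0]}
    - {"jaw": 0.035, "spin": 0, "translation": [0, 0, 0]}
    - {"jaw": 0.035, "spin": 0, "translation": [0, 0, 0]}
    - {"jaw": 0.035, "spin": 0, "translation": [0, 0, 0]}
  squeeze: 45

```text
time: 22.03
tool_pos: [430.6, 14.4, 64.9]
tcp_rot: [180.0, -0.0, 94.8]
ft_force: [-1.4, -1.0, 1.0]
finger_gap: 44.1
grip_force: 46.1
```

Call:
carry_out:
  commands:
    - {"jaw": 0.035, "spin": 0, "translation": [0, 0, 0]}
    - {"jaw": 0.035, "spin": 0, "translation": [0, 0, 0]}
    - {"jaw": 0.035, "spin": 0, "translation": [0, 0, -0.003]}
    - {"jaw": 0.035, "spin": 0, "translation": [0, 0, -0.005]}
    - {"jaw": 0.035, "spin": 0, "translation": [0, 0, -0.007]}
    - {"jaw": 0.035, "spin": 0, "translation": [0, 0, 0]}
    - {"jaw": 0.035, "spin": 0, "translation": [0, 0, 0]}
    - {"jaw": 0.035, "spin": 0, "translation": [0, 0, 0]}

```text
time: 22.7
tool_pos: [430.7, 14.4, 80.1]
tcp_rot: [180.0, 0.0, 94.8]
ft_force: [0.4, -0.5, -1.6]
finger_gap: 43.6
grip_force: 46.1
```

```bash
python3 -c "
from h import *
i=r.snapshot('wrist');j=r.snapshot('side');print(r.sense())
cv2.imwrite('pics/w7.png',np.hstack([cv2.resize(i['pixels'],(400,300)),cv2.resize(j['pixels'][120:270,180:380],(400,300))]))"
```

```text
{'time': 22.8, 'joint_pos': array([-4.90378276e+00, -1.20999805e+01,  1.20655579e+02, -2.07010229e-04,
        7.14645216e+01, -9.66306704e+00]), 'qd': array([-0.04517046,  0.22830173,  0.1341477 ,  0.06288968,  0.01722153,
       -0.03133258]), 'joint_efforts': array([-1.64429170e-03, -3.57469797e+01, -4.68802392e+01, -2.56892235e-03,
       -1.03553900e-02,  8.38591063e-06]), 'tool_pos': array([430.34252578,  14.46485423,  79.6965253 ]), 'tcp_rot': array([-1.79980132e+02, -3.18383825e-03,  9.47593496e+01]), 'ft_force': array([-0.55613397, -0.36878812, -1.2843153 ]), 'wrist_torque': array([-0.0028977 , -0.0355335 ,  0.00346392]), 'grip_force': 46.05254206107929, 'finger_gap': 44.446241323316535}
```

View pics/w7.png

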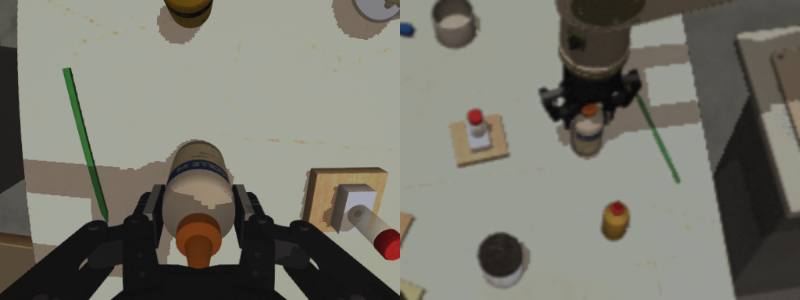

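Call:
carry_out:
  commands:
    - {"jaw": 0.035, "spin": 0, "translation": [0, 0, -0.01]}
    - {"jaw": 0.035, "spin": 0, "translation": [0.004, 0.011, -0.01]}
    - {"jaw": 0.035, "spin": 0, "translation": [0.0075, 0.0205, 0]}
    - {"jaw": 0.035, "spin": 0, "translation": [0.009, 0.025, 0]}
    - {"jaw": 0.035, "spin": 0, "translation": [0.009, 0.025, 0]}
    - {"jaw": 0.035, "spin": 0, "translation": [0.009, 0.025, 0]}
    - {"jaw": 0.035, "spin": 0, "translation": [0.0075, 0.0205, 0]}
    - {"jaw": 0.035, "spin": 0, "translation": [0.006, 0.016, 0]}

```text
time: 23.47
tool_pos: [570.3, 78.9, 100.4]
tcp_rot: [180.0, -0.0, 94.8]
ft_force: [0.4, -0.3, -1.4]
finger_gap: 44.1
grip_force: 46.3
```

Call:
carry_out:
  commands:
    - {"jaw": 0.035, "spin": 0, "translation": [0.0035, 0.01, 0]}
    - {"jaw": 0.035, "spin": 0, "translation": [0.0014, 0.0036, 0]}
    - {"jaw": 0.035, "spin": 0, "translation": [0, 0, 0.004]}
    - {"jaw": 0.035, "spin": 0, "translation": [0, 0, 0.01]}
    - {"jaw": 0.035, "spin": 0, "translation": [0, 0, 0.01]}
    - {"jaw": 0.035, "spin": 0, "translation": [0, 0, 0.006]}
    - {"jaw": 0.035, "spin": 0, "translation": [0, 0, 0.002]}
    - {"jaw": 0.035, "spin": 0, "translation": [0, 0, 0]}

```text
time: 24.13
tool_pos: [580.5, 83.8, 66.4]
tcp_rot: [-179.8, -0.0, 94.7]
ft_force: [0.2, -0.4, -1.0]
finger_gap: 43.7
grip_force: 46.3
```

Call:
carry_out:
  commands:
    - {"jaw": 0.035, "spin": 0, "translation": [0, 0, 0.001]}
    - {"jaw": 0.035, "spin": 0, "translation": [0, 0, 0]}
    - {"jaw": 0.035, "spin": 0, "translation": [0, 0, 0]}
    - {"jaw": 0.035, "spin": 0, "translation": [0, 0, 0]}
    - {"jaw": 0.035, "spin": 0, "translation": [0, 0, 0]}
    - {"jaw": 0.035, "spin": 0, "translation": [0, 0, 0]}
    - {"jaw": 0.035, "spin": 0, "translation": [0, 0, 0]}
    - {"jaw": 0.035, "spin": 0, "translation": [0, 0, 0]}

```text
time: 24.8
tool_pos: [581.9, 84.1, 67.0]
tcp_rot: [180.0, 0.0, 94.8]
ft_force: [0.3, -0.4, -1.5]
finger_gap: 44.1
grip_force: 46.3
```

Position is right; lower to contact.

Call:
carry_out:
  commands:
    - {"jaw": 0.035, "spin": 0, "translation": [0, 0, 0.001]}
    - {"jaw": 0.035, "spin": 0, "translation": [0, 0, 0]}
    - {"jaw": 0.035, "spin": 0, "translation": [0, 0, 0]}
    - {"jaw": 0.035, "spin": 0, "translation": [0, 0, 0]}
    - {"jaw": 0.035, "spin": 0, "translation": [0, 0, 0]}
    - {"jaw": 0.035, "spin": 0, "translation": [0, 0, 0]}
    - {"jaw": 0.035, "spin": 0, "translation": [0, 0, 0]}
    - {"jaw": 0.035, "spin": 0, "translation": [0, 0, 0]}

```text
time: 25.47
tool_pos: [581.9, 84.1, 65.9]
tcp_rot: [180.0, 0.0, 94.8]
ft_force: [-0.6, -0.7, -1.5]
finger_gap: 44.6
grip_force: 46.3
```

Call:
carry_out:
  commands:
    - {"jaw": 0.035, "spin": 0, "translation": [0, 0, 0.0005]}
    - {"jaw": 0.035, "spin": 0, "translation": [0, 0, 0]}
    - {"jaw": 0.035, "spin": 0, "translation": [0, 0, 0]}
    - {"jaw": 0.035, "spin": 0, "translation": [0, 0, 0]}
    - {"jaw": 0.035, "spin": 0, "translation": [0, 0, 0]}
    - {"jaw": 0.035, "spin": 0, "translation": [0, 0, 0]}
    - {"jaw": 0.035, "spin": 0, "translation": [0, 0, 0]}
    - {"jaw": 0.035, "spin": 0, "translation": [0, 0, 0]}

```text
time: 26.13
tool_pos: [581.9, 84.1, 65.4]
tcp_rot: [180.0, -0.0, 94.8]
ft_force: [0.6, -1.0, -1.0]
finger_gap: 44.4
grip_force: 46.3
```

Call:
carry_out:
  commands:
    - {"jaw": 0.035, "spin": 0, "translation": [0, 0, 0.0007]}
    - {"jaw": 0.035, "spin": 0, "translation": [0, 0, 0]}
    - {"jaw": 0.035, "spin": 0, "translation": [0, 0, 0]}
    - {"jaw": 0.035, "spin": 0, "translation": [0, 0, 0]}
    - {"jaw": 0.035, "spin": 0, "translation": [0, 0, 0]}
    - {"jaw": 0.035, "spin": 0, "translation": [0, 0, 0]}
    - {"jaw": 0.035, "spin": 0, "translation": [0, 0, 0]}
    - {"jaw": 0.035, "spin": 0, "translation": [0, 0, 0]}

```text
time: 26.8
tool_pos: [582.1, 84.1, 65.0]
tcp_rot: [180.0, 0.0, 94.8]
ft_force: [-0.9, -0.6, 2.8]
finger_gap: 44.3
grip_force: 46.8
```

Call:
carry_out:
  commands:
    - {"jaw": 0.035, "spin": 0, "translation": [0, 0, 0.0007]}
    - {"jaw": 0.035, "spin": 0, "translation": [0, 0, 0]}
    - {"jaw": 0.035, "spin": 0, "translation": [0, 0, 0]}
    - {"jaw": 0.035, "spin": 0, "translation": [0, 0, 0]}
    - {"jaw": 0.035, "spin": 0, "translation": [0, 0, 0]}
    - {"jaw": 0.035, "spin": 0, "translation": [0, 0, 0]}
    - {"jaw": 0.035, "spin": 0, "translation": [0, 0, 0]}
    - {"jaw": 0.035, "spin": 0, "translation": [0, 0, 0]}

```text
time: 27.47
tool_pos: [582.1, 84.1, 64.9]
tcp_rot: [180.0, 0.0, 94.8]
ft_force: [-3.5, 0.2, 9.2]
finger_gap: 44.4
grip_force: 47.3
```

Call:
carry_out:
  commands:
    - {"jaw": 0.035, "spin": 0, "translation": [0, 0, -0.0007]}
    - {"jaw": 0.048, "spin": 0, "translation": [0, 0, 0]}
    - {"jaw": 0.055, "spin": 0, "translation": [0, 0, 0]}
    - {"jaw": 0.065, "spin": 0, "translation": [0, 0, 0]}
    - {"jaw": 0.07, "spin": 0, "translation": [0, 0, 0]}
    - {"jaw": 0.07, "spin": 0, "translation": [0, 0, -0.01]}
    - {"jaw": 0.07, "spin": 0, "translation": [0, 0, -0.02]}
    - {"jaw": 0.07, "spin": 0, "translation": [0, 0, -0.03]}

```text
time: 28.13
tool_pos: [579.5, 84.0, 122.7]
tcp_rot: [-179.7, -0.0, 94.8]
ft_force: [0.8, 0.2, 0.8]
finger_gap: 70.2
grip_force: 0.0
```

Call:
carry_out:
  commands:
    - {"jaw": 0.07, "spin": 0, "translation": [0, 0, -0.03]}
    - {"jaw": 0.07, "spin": 0, "translation": [0, 0, -0.02]}
    - {"jaw": 0.07, "spin": 0, "translation": [0.006, -0.012, 0]}
    - {"jaw": 0.07, "spin": 0, "translation": [0.013, -0.027, 0]}
    - {"jaw": 0.07, "spin": 0, "translation": [0.016, -0.033, 0]}
    - {"jaw": 0.07, "spin": 0, "translation": [0.016, -0.033, 0]}
    - {"jaw": 0.07, "spin": 0, "translation": [0.014, -0.031, 0]}
    - {"jaw": 0.07, "spin": 0, "translation": [0.01, -0.02, 0]}

```text
time: 28.8
tool_pos: [417.7, 146.6, 175.0]
tcp_rot: [-180.0, -0.0, 94.8]
ft_force: [-0.6, 0.5, -0.4]
finger_gap: 69.8
grip_force: 0.0
```

Call:
carry_out:
  commands:
    - {"jaw": 0.07, "spin": 0, "translation": [0.004, -0.008, 0]}
    - {"jaw": 0.07, "spin": 0, "translation": [0, 0, 0]}
    - {"jaw": 0.07, "spin": 0, "translation": [0, 0, 0]}
    - {"jaw": 0.07, "spin": 0, "translation": [0, 0, 0]}
    - {"jaw": 0.07, "spin": 0, "translation": [0, 0, 0]}
    - {"jaw": 0.07, "spin": 0, "translation": [0, 0, 0]}
    - {"jaw": 0.07, "spin": 0, "translation": [0, 0, 0]}
    - {"jaw": 0.07, "spin": 0, "translation": [0, 0, 0]}

```text
time: 29.47
tool_pos: [412.2, 149.0, 174.5]
tcp_rot: [-180.0, 0.0, 94.7]
ft_force: [0.6, -0.2, 1.2]
finger_gap: 70.2
grip_force: 0.0
```

```bash
python3 look1.py wrist oil 412 149 0 0 0;  python3 look1.py scene glue 582 84 0 0 0; python3 look1.py wrist oil 412 149 0 0 0; python3 -c "
from h import *
s=r.snapshot('wrist')
i=s['pixels'].copy()
m=render(s,'oil',(412,149,0),F=1);c=cv2.findContours(m.astype(np.uint8),0,1)[0];cv2.drawContours(i,c,-1,(0,0,255),1)
j=r.snapshot('scene')['pixels'][100:280,160:400]
cv2.imwrite('pics/w8.png',np.hstack([cv2.resize(i,(400,300)),cv2.resize(j,(400,300))]))"
```

```text
t 29.52 [412.1 149.  174.5] [-1.7997e+02  1.0000e-02  9.4730e+01]
oil 0.98 1597 [411.417 153.813   0.   ] cost 0.183
t 29.62 [411.9 149.1 174.6] [-179.98    0.     94.74]
glue 0.91 698 [580.26   83.729   0.   ] cost 0.093
t 29.72 [411.9 149.2 174.7] [-179.99    0.     94.75]
oil 0.6 1667 [411.625 152.938   0.   ] cost 0.149
```

View pics/w8.png

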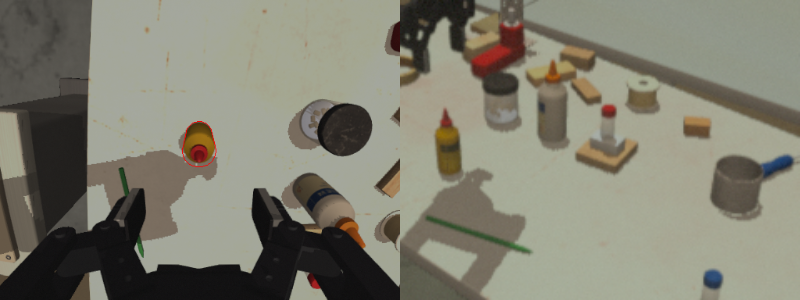

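Call:
carry_out:
  commands:
    - {"jaw": 0.07, "spin": 0, "translation": [0, 0, 0.015]}
    - {"jaw": 0.07, "spin": 0, "translation": [0, 0, 0.025]}
    - {"jaw": 0.07, "spin": 0, "translation": [0, 0, 0.03]}
    - {"jaw": 0.07, "spin": 0, "translation": [0, 0, 0.03]}
    - {"jaw": 0.07, "spin": 0, "translation": [0, 0, 0.02]}
    - {"jaw": 0.07, "spin": 0, "translation": [0, 0, 0.011]}
    - {"jaw": 0.07, "spin": 0, "translation": [0, 0, 0.005]}
    - {"jaw": 0.07, "spin": 0, "translation": [0, 0, 0]}

```text
time: 30.53
tool_pos: [411.4, 149.2, 38.2]
tcp_rot: [-179.9, 0.0, 94.8]
ft_force: [0.1, 0.0, 0.7]
finger_gap: 70.1
grip_force: 0.0
```

Call:
carry_out:
  commands:
    - {"jaw": 0.07, "spin": 0, "translation": [0, 0, 0]}
    - {"jaw": 0.055, "spin": 0, "translation": [0, 0, 0]}
    - {"jaw": 0.045, "spin": 0, "translation": [0, 0, 0]}
    - {"jaw": 0.038, "spin": 0, "translation": [0, 0, 0]}
    - {"jaw": 0.027, "spin": 0, "translation": [0, 0, 0]}
    - {"jaw": 0.027, "spin": 0, "translation": [0, 0, 0]}
    - {"jaw": 0.027, "spin": 0, "translation": [0, 0, 0]}
    - {"jaw": 0.027, "spin": 0, "translation": [0, 0, 0]}
  squeeze: 35

```text
time: 31.2
tool_pos: [412.8, 149.5, 39.9]
tcp_rot: [179.9, -0.0, 94.8]
ft_force: [-2.4, -0.4, 6.1]
finger_gap: 34.9
grip_force: 34.6
```

Call:
carry_out:
  commands:
    - {"jaw": 0.027, "spin": 0, "translation": [0, 0, -0.004]}
    - {"jaw": 0.027, "spin": 0, "translation": [0, 0, -0.016]}
    - {"jaw": 0.027, "spin": 0, "translation": [0, 0, -0.025]}
    - {"jaw": 0.027, "spin": 0, "translation": [-0.01, 0, -0.015]}
    - {"jaw": 0.027, "spin": 0, "translation": [-0.022, 0.001, 0]}
    - {"jaw": 0.027, "spin": 0, "translation": [-0.03, 0.001, 0]}
    - {"jaw": 0.027, "spin": 0, "translation": [-0.034, 0.001, 0]}
    - {"jaw": 0.027, "spin": 0, "translation": [-0.034, 0.001, 0]}

```text
time: 31.87
tool_pos: [426.7, 19.0, 99.3]
tcp_rot: [179.9, 0.0, 94.8]
ft_force: [0.7, 0.4, -0.4]
finger_gap: 34.8
grip_force: 35.0
```

Call:
carry_out:
  commands:
    - {"jaw": 0.027, "spin": 0, "translation": [-0.034, 0.002, 0]}
    - {"jaw": 0.027, "spin": 0, "translation": [-0.03, 0.004, 0]}
    - {"jaw": 0.027, "spin": 0, "translation": [-0.024, 0.012, 0]}
    - {"jaw": 0.027, "spin": 0, "translation": [-0.02, 0.022, 0]}
    - {"jaw": 0.027, "spin": 0, "translation": [-0.016, 0.028, 0]}
    - {"jaw": 0.027, "spin": 0, "translation": [-0.012, 0.028, 0]}
    - {"jaw": 0.027, "spin": 0, "translation": [-0.009, 0.026, 0]}
    - {"jaw": 0.027, "spin": 0, "translation": [-0.0075, 0.018, 0]}

```text
time: 32.53
tool_pos: [580.8, -121.3, 98.9]
tcp_rot: [179.9, 0.0, 94.7]
ft_force: [0.8, -0.3, -0.3]
finger_gap: 34.8
grip_force: 35.1
```

Call:
carry_out:
  commands:
    - {"jaw": 0.027, "spin": 0, "translation": [-0.004, 0.012, 0]}
    - {"jaw": 0.027, "spin": 0, "translation": [-0.001, 0.005, 0]}
    - {"jaw": 0.027, "spin": 0, "translation": [0, 0, 0]}
    - {"jaw": 0.027, "spin": 0, "translation": [0, 0, 0]}
    - {"jaw": 0.027, "spin": 0, "translation": [0, 0, 0]}
    - {"jaw": 0.027, "spin": 0, "translation": [0, 0, 0]}
    - {"jaw": 0.027, "spin": 0, "translation": [0, 0, 0]}
    - {"jaw": 0.027, "spin": 0, "translation": [0, 0, 0]}

```text
time: 33.2
tool_pos: [595.8, -123.8, 98.9]
tcp_rot: [180.0, 0.0, 94.8]
ft_force: [0.1, 1.2, -1.0]
finger_gap: 34.5
grip_force: 35.1
```

```bash
python3 look1.py wrist oak_blank 588 -19 .083 1 0;  python3 look1.py scene tin 605 -228 0 0 0;python3 look1.py side tin 605 -228 0 0 0; python3 look1.py wrist oil 597 -124 0 0 60 w9.png
```

```text
t 33.25 [ 595.9 -123.8   98.9] [179.99   0.    94.76]
oak_blank 0.92 7715 [ 5.88565e+02 -2.03390e+01  8.50000e-02] cost 0.346
oak_blank 0.58 636 [ 5.88e+02 -1.90e+01  8.30e-02] cost 1.0
t 33.35 [ 596.  -123.9   98.8] [179.99   0.    94.76]
tin 0.63 874 [ 604.897 -227.755    0.   ] cost 0.085
t 33.45 [ 596.1 -123.9   98.7] [180.     0.    94.76]
t 33.55 [ 596.1 -123.9   98.7] [-180.      0.     94.76]
oil 0.62 7670 [ 595.215 -119.885    0.   ] cost 0.188
```

View pics/w9.png

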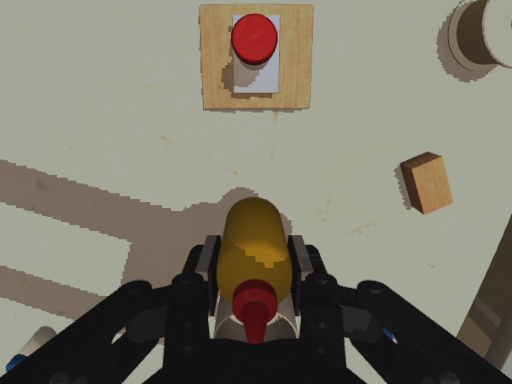

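Call:
carry_out:
  commands:
    - {"jaw": 0.027, "spin": 0, "translation": [0, 0.0005, 0.008]}
    - {"jaw": 0.027, "spin": 0, "translation": [0, 0, 0.015]}
    - {"jaw": 0.027, "spin": 0, "translation": [0, 0, 0.015]}
    - {"jaw": 0.027, "spin": 0, "translation": [0, 0, 0.01]}
    - {"jaw": 0.027, "spin": 0, "translation": [0, 0, 0.006]}
    - {"jaw": 0.027, "spin": 0, "translation": [0, 0, 0.0035]}
    - {"jaw": 0.027, "spin": 0, "translation": [0, 0, 0.001]}
    - {"jaw": 0.027, "spin": 0, "translation": [0, 0, 0]}

```text
time: 34.27
tool_pos: [597.0, -123.9, 40.4]
tcp_rot: [180.0, 0.0, 94.8]
ft_force: [0.6, 0.1, -1.6]
finger_gap: 34.6
grip_force: 35.1
```

Call:
carry_out:
  commands:
    - {"jaw": 0.027, "spin": 0, "translation": [0, 0, 0.0005]}
    - {"jaw": 0.027, "spin": 0, "translation": [0, 0, 0.0]}
    - {"jaw": 0.027, "spin": 0, "translation": [0, 0, 0]}
    - {"jaw": 0.027, "spin": 0, "translation": [0, 0, 0]}
    - {"jaw": 0.027, "spin": 0, "translation": [0, 0, 0]}
    - {"jaw": 0.027, "spin": 0, "translation": [0, 0, 0]}
    - {"jaw": 0.027, "spin": 0, "translation": [0, 0, 0]}
    - {"jaw": 0.027, "spin": 0, "translation": [0, 0, 0]}

```text
time: 34.93
tool_pos: [596.9, -124.0, 40.0]
tcp_rot: [180.0, 0.0, 94.8]
ft_force: [-0.4, -0.3, 2.2]
finger_gap: 34.6
grip_force: 35.4
```

Call:
carry_out:
  commands:
    - {"jaw": 0.027, "spin": 0, "translation": [0, 0, 0.0007]}
    - {"jaw": 0.027, "spin": 0, "translation": [0, 0, 0.0]}
    - {"jaw": 0.027, "spin": 0, "translation": [0, 0, 0]}
    - {"jaw": 0.027, "spin": 0, "translation": [0, 0, 0]}
    - {"jaw": 0.027, "spin": 0, "translation": [0, 0, 0]}
    - {"jaw": 0.027, "spin": 0, "translation": [0, 0, 0]}
    - {"jaw": 0.027, "spin": 0, "translation": [0, 0, 0]}
    - {"jaw": 0.027, "spin": 0, "translation": [0, 0, 0]}

```text
time: 35.6
tool_pos: [597.0, -124.0, 40.0]
tcp_rot: [180.0, 0.0, 94.8]
ft_force: [-1.7, 0.1, 7.4]
finger_gap: 34.5
grip_force: 35.9
```

Call:
carry_out:
  commands:
    - {"jaw": 0.027, "spin": 0, "translation": [0, 0, -0.0007]}
    - {"jaw": 0.038, "spin": 0, "translation": [0, 0, 0]}
    - {"jaw": 0.045, "spin": 0, "translation": [0, 0, 0]}
    - {"jaw": 0.054, "spin": 0, "translation": [0, 0, 0]}
    - {"jaw": 0.06, "spin": 0, "translation": [0, 0, 0]}
    - {"jaw": 0.06, "spin": 0, "translation": [0, 0, -0.01]}
    - {"jaw": 0.06, "spin": 0, "translation": [0, 0, -0.02]}
    - {"jaw": 0.06, "spin": 0, "translation": [0, 0, -0.03]}

```text
time: 36.27
tool_pos: [594.3, -123.2, 97.6]
tcp_rot: [-179.7, -0.1, 94.8]
ft_force: [-0.1, -0.3, 1.0]
finger_gap: 60.0
grip_force: 0.0
```

Call:
carry_out:
  commands:
    - {"jaw": 0.06, "spin": 0, "translation": [0, 0, -0.03]}
    - {"jaw": 0.06, "spin": 0, "translation": [0, 0, -0.02]}
    - {"jaw": 0.06, "spin": 0, "translation": [-0.008, -0.012, 0]}
    - {"jaw": 0.06, "spin": 0, "translation": [-0.018, -0.026, 0]}
    - {"jaw": 0.06, "spin": 0, "translation": [-0.022, -0.032, 0]}
    - {"jaw": 0.06, "spin": 0, "translation": [-0.022, -0.032, 0]}
    - {"jaw": 0.06, "spin": 0, "translation": [-0.022, -0.032, 0]}
    - {"jaw": 0.06, "spin": 0, "translation": [-0.022, -0.032, 0]}

```text
time: 36.93
tool_pos: [439.4, -252.0, 150.5]
tcp_rot: [180.0, 0.0, 94.8]
ft_force: [-0.4, -0.4, -0.1]
finger_gap: 60.1
grip_force: 0.0
```

Call:
carry_out:
  commands:
    - {"jaw": 0.06, "spin": 0, "translation": [-0.02, -0.028, 0]}
    - {"jaw": 0.06, "spin": 0, "translation": [-0.012, -0.018, 0]}
    - {"jaw": 0.06, "spin": 0, "translation": [-0.006, -0.0085, 0]}
    - {"jaw": 0.06, "spin": 0.12, "translation": [0, 0, 0]}
    - {"jaw": 0.06, "spin": 0.12, "translation": [0, 0, 0]}
    - {"jaw": 0.06, "spin": 0.12, "translation": [0, 0, 0]}
    - {"jaw": 0.06, "spin": 0.12, "translation": [0, 0, 0]}
    - {"jaw": 0.06, "spin": 0.12, "translation": [0, 0, 0]}

```text
time: 37.6
tool_pos: [390.1, -293.4, 150.3]
tcp_rot: [180.0, -0.0, 60.1]
ft_force: [-1.2, -0.2, 0.1]
finger_gap: 60.0
grip_force: 0.0
```

Call:
carry_out:
  commands:
    - {"jaw": 0.06, "spin": 0.12, "translation": [0, 0, 0]}
    - {"jaw": 0.06, "spin": 0.12, "translation": [0, 0, 0]}
    - {"jaw": 0.06, "spin": 0.12, "translation": [0, 0, 0]}
    - {"jaw": 0.06, "spin": 0.12, "translation": [0, 0, 0]}
    - {"jaw": 0.06, "spin": 0.12, "translation": [0, 0, 0]}
    - {"jaw": 0.06, "spin": 0.12, "translation": [0, 0, 0]}
    - {"jaw": 0.06, "spin": 0.12, "translation": [0, 0, 0]}
    - {"jaw": 0.06, "spin": 0.12, "translation": [0, 0, 0]}

```text
time: 38.27
tool_pos: [390.2, -293.3, 150.3]
tcp_rot: [180.0, -0.0, 5.1]
ft_force: [1.1, -0.1, 0.8]
finger_gap: 59.8
grip_force: 0.0
```

Call:
carry_out:
  commands:
    - {"jaw": 0.06, "spin": 0, "translation": [0, 0, 0]}
    - {"jaw": 0.06, "spin": 0, "translation": [0, 0, 0]}
    - {"jaw": 0.06, "spin": 0, "translation": [0, 0, 0]}
    - {"jaw": 0.06, "spin": 0, "translation": [0, 0, 0]}
    - {"jaw": 0.06, "spin": 0, "translation": [0, 0, 0]}
    - {"jaw": 0.06, "spin": 0, "translation": [0, 0, 0]}
    - {"jaw": 0.06, "spin": 0, "translation": [0, 0, 0]}
    - {"jaw": 0.06, "spin": 0, "translation": [0, 0, 0]}

```text
time: 38.93
tool_pos: [389.5, -293.6, 149.7]
tcp_rot: [-180.0, 0.0, 5.4]
ft_force: [-0.2, 0.1, -0.7]
finger_gap: 60.0
grip_force: 0.0
```

```bash
python3 look1.py wrist blue_vial 390 -294 0 0 0;python3 look1.py scene oil 597 -124 0 0 0;python3 look1.py wrist blue_vial 390 -294 0 0 0; python3 -c "
from h import *
s=r.snapshot('wrist')
i=s['pixels'].copy()
m=render(s,'blue_vial',(390,-294,0),F=1);c=cv2.findContours(m.astype(np.uint8),0,1)[0];cv2.drawContours(i,c,-1,(0,0,255),1)
j=r.snapshot('scene')['pixels'][100:280,160:400]
cv2.imwrite('pics/w10.png',np.hstack([cv2.resize(i,(400,300)),cv2.resize(j,(400,300))]))"
```

```text
t 38.98 [ 389.5 -293.6  149.7] [-180.      0.      5.39]
blue_vial 0.87 776 [ 390.654 -298.209    0.   ] cost 0.109
t 39.08 [ 389.5 -293.6  149.7] [-180.      0.      5.38]
oil 0.53 269 [ 595.298 -123.007    0.   ] cost 0.486
t 39.18 [ 389.5 -293.6  149.7] [-180.      0.      5.38]
blue_vial 0.95 832 [ 390.376 -297.881    0.   ] cost 0.061
```

View pics/w10.png

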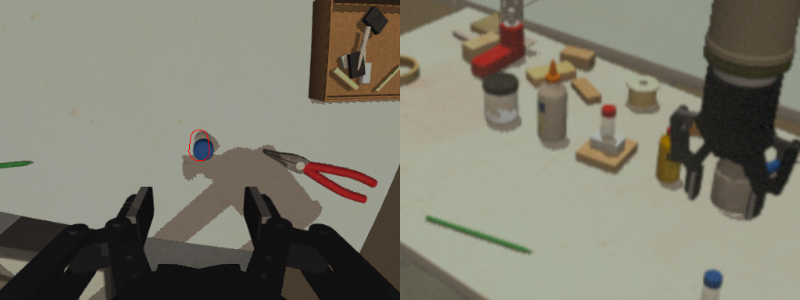

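Call:
carry_out:
  commands:
    - {"jaw": 0.045, "spin": 0, "translation": [0.0006, 0.0043, 0.015]}
    - {"jaw": 0.045, "spin": 0, "translation": [0, 0, 0.03]}
    - {"jaw": 0.045, "spin": 0, "translation": [0, 0, 0.03]}
    - {"jaw": 0.045, "spin": 0, "translation": [0, 0, 0.03]}
    - {"jaw": 0.045, "spin": 0, "translation": [0, 0, 0.02]}
    - {"jaw": 0.045, "spin": 0, "translation": [0, 0, 0.012]}
    - {"jaw": 0.045, "spin": 0, "translation": [0, 0, 0.005]}
    - {"jaw": 0.045, "spin": 0, "translation": [0, 0, 0]}

```text
time: 40.0
tool_pos: [390.1, -297.4, 7.0]
tcp_rot: [-179.9, 0.1, 5.4]
ft_force: [0.2, 0.1, -0.6]
finger_gap: 45.0
grip_force: 0.0
```

Call:
carry_out:
  commands:
    - {"jaw": 0.045, "spin": 0, "translation": [0, 0, 0]}
    - {"jaw": 0.035, "spin": 0, "translation": [0, 0, 0]}
    - {"jaw": 0.028, "spin": 0, "translation": [0, 0, 0]}
    - {"jaw": 0.024, "spin": 0, "translation": [0, 0, 0]}
    - {"jaw": 0.015, "spin": 0, "translation": [0, 0, 0]}
    - {"jaw": 0.015, "spin": 0, "translation": [0, 0, 0]}
    - {"jaw": 0.015, "spin": 0, "translation": [0, 0, 0]}
    - {"jaw": 0.015, "spin": 0, "translation": [0, 0, 0]}
  squeeze: 20

```text
time: 40.67
tool_pos: [391.3, -298.5, 8.8]
tcp_rot: [179.9, -0.1, 5.4]
ft_force: [-0.4, 0.6, 7.2]
finger_gap: 20.4
grip_force: 19.5
```

Run:
```python
from h import *
a=r.snapshot("scene");b=r.snapshot("side")
(o,d),(p,e)=ray(a,(220,19)),ray(b,(118,297))
t=np.linalg.lstsq(np.c_[d,-e],p-o,rcond=None)[0];print(o+d*t[0],p+e*t[1])
```

```text
[779.12653616 345.68741173 345.51341044] [778.92021687 345.88688821 345.39649014]
```

Call:
carry_out:
  commands:
    - {"jaw": 0.015, "spin": 0, "translation": [0, 0, -0.006]}
    - {"jaw": 0.015, "spin": 0, "translation": [0, 0, -0.02]}
    - {"jaw": 0.015, "spin": 0, "translation": [0, 0, -0.03]}
    - {"jaw": 0.015, "spin": 0, "translation": [0, 0, -0.035]}
    - {"jaw": 0.015, "spin": 0, "translation": [0, 0, -0.03]}
    - {"jaw": 0.015, "spin": 0, "translation": [0, 0, -0.02]}
    - {"jaw": 0.015, "spin": 0, "translation": [0, 0, 0]}
    - {"jaw": 0.015, "spin": 0, "translation": [0, 0, 0]}

```text
time: 41.43
tool_pos: [391.4, -298.6, 150.5]
tcp_rot: [179.8, -0.1, 5.4]
ft_force: [0.2, -0.0, -0.7]
finger_gap: 20.4
grip_force: 19.7
```

Call:
carry_out:
  commands:
    - {"jaw": 0.015, "spin": 0, "translation": [0.006, -0.005, 0]}
    - {"jaw": 0.015, "spin": 0, "translation": [0.016, -0.014, 0]}
    - {"jaw": 0.015, "spin": 0, "translation": [0.024, -0.021, 0]}
    - {"jaw": 0.015, "spin": 0, "translation": [0.026, -0.0226, 0]}
    - {"jaw": 0.015, "spin": 0, "translation": [0.026, -0.0226, 0]}
    - {"jaw": 0.015, "spin": 0, "translation": [0.026, -0.0226, 0]}
    - {"jaw": 0.015, "spin": 0, "translation": [0.026, -0.0226, 0]}
    - {"jaw": 0.015, "spin": 0, "translation": [0.026, -0.0226, 0]}

```text
time: 42.1
tool_pos: [551.2, -126.5, 146.3]
tcp_rot: [-179.9, 0.2, 5.4]
ft_force: [0.6, -0.7, 0.2]
finger_gap: 20.1
grip_force: 19.7
```

Call:
carry_out:
  commands:
    - {"jaw": 0.015, "spin": 0, "translation": [0.026, -0.0226, 0]}
    - {"jaw": 0.015, "spin": 0, "translation": [0.026, -0.0226, 0]}
    - {"jaw": 0.015, "spin": 0, "translation": [0.026, -0.0226, 0]}
    - {"jaw": 0.015, "spin": 0, "translation": [0.022, -0.019, 0]}
    - {"jaw": 0.015, "spin": 0.01, "translation": [0.014, -0.0125, 0]}
    - {"jaw": 0.015, "spin": 0, "translation": [0.0074, -0.0064, 0]}
    - {"jaw": 0.015, "spin": 0, "translation": [0, 0, 0]}
    - {"jaw": 0.015, "spin": 0, "translation": [0, 0, 0]}

```text
time: 42.77
tool_pos: [661.4, -12.4, 147.0]
tcp_rot: [-180.0, 0.2, 4.9]
ft_force: [-0.4, -1.1, -0.4]
finger_gap: 20.4
grip_force: 19.7
```

Call:
carry_out:
  commands:
    - {"jaw": 0.015, "spin": 0, "translation": [0, 0, 0.01]}
    - {"jaw": 0.015, "spin": 0, "translation": [0, 0, 0.02]}
    - {"jaw": 0.015, "spin": 0, "translation": [0, 0, 0.025]}
    - {"jaw": 0.015, "spin": 0, "translation": [0, 0, 0.02]}
    - {"jaw": 0.015, "spin": 0, "translation": [0, 0, 0.01]}
    - {"jaw": 0.015, "spin": 0, "translation": [0, 0, 0]}
    - {"jaw": 0.015, "spin": 0, "translation": [0, 0, 0]}
    - {"jaw": 0.015, "spin": 0, "translation": [0, 0, 0]}

```text
time: 43.43
tool_pos: [663.3, -13.1, 65.3]
tcp_rot: [180.0, -0.1, 4.8]
ft_force: [0.4, -0.2, 0.3]
finger_gap: 20.5
grip_force: 19.7
```

```bash
python3 look1.py wrist blue_vial 663 -13 0 0 58 w11.png;python3 look1.py side red_vial 588 -19 0 0 34
```

```text
t 43.48 [663.7 -13.   65.8] [ 1.7997e+02 -1.7000e-01  4.7800e+00]
blue_vial 0.96 4169 [665.018 -13.088   0.   ] cost 0.131
t 43.58 [663.7 -12.7  65.7] [ 1.7997e+02 -1.7000e-01  4.8000e+00]
red_vial 0.67 103 [587.117 -18.526   0.   ] cost 0.144
```

View pics/w11.png

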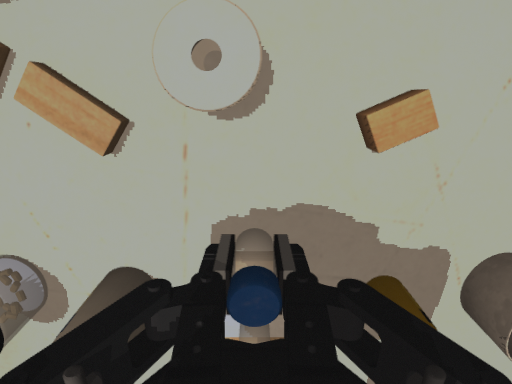

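Call:
carry_out:
  commands:
    - {"jaw": 0.015, "spin": 0, "translation": [-0.001, 0, 0.01]}
    - {"jaw": 0.015, "spin": 0, "translation": [0, 0, 0.015]}
    - {"jaw": 0.015, "spin": 0, "translation": [0, 0, 0.014]}
    - {"jaw": 0.015, "spin": 0, "translation": [0, 0, 0.009]}
    - {"jaw": 0.015, "spin": 0, "translation": [0, 0, 0.005]}
    - {"jaw": 0.015, "spin": 0, "translation": [0, 0, 0.002]}
    - {"jaw": 0.015, "spin": 0, "translation": [0, 0, 0]}
    - {"jaw": 0.015, "spin": 0, "translation": [0, 0, 0]}

```text
time: 44.3
tool_pos: [660.9, -12.5, 7.9]
tcp_rot: [-180.0, 0.1, 4.8]
ft_force: [-1.2, 0.5, 2.0]
finger_gap: 20.5
grip_force: 20.5
```

Call:
carry_out:
  commands:
    - {"jaw": 0.015, "spin": 0, "translation": [0, 0, 0.0007]}
    - {"jaw": 0.015, "spin": 0, "translation": [0, 0, 0]}
    - {"jaw": 0.015, "spin": 0, "translation": [0, 0, 0]}
    - {"jaw": 0.015, "spin": 0, "translation": [0, 0, 0]}
    - {"jaw": 0.015, "spin": 0, "translation": [0, 0, 0]}
    - {"jaw": 0.015, "spin": 0, "translation": [0, 0, 0]}
    - {"jaw": 0.015, "spin": 0, "translation": [0, 0, 0]}
    - {"jaw": 0.015, "spin": 0, "translation": [0, 0, 0]}

```text
time: 44.97
tool_pos: [661.0, -12.5, 7.9]
tcp_rot: [-180.0, 0.1, 4.8]
ft_force: [-4.1, -0.2, 5.9]
finger_gap: 20.2
grip_force: 20.9
```

Call:
carry_out:
  commands:
    - {"jaw": 0.015, "spin": 0, "translation": [0.001, 0, -0.0012]}
    - {"jaw": 0.015, "spin": 0, "translation": [0, 0, 0]}
    - {"jaw": 0.015, "spin": 0, "translation": [0, 0, 0.0004]}
    - {"jaw": 0.022, "spin": 0, "translation": [0, 0, 0]}
    - {"jaw": 0.028, "spin": 0, "translation": [0, 0, 0]}
    - {"jaw": 0.036, "spin": 0, "translation": [0, 0, 0]}
    - {"jaw": 0.045, "spin": 0, "translation": [0, 0, 0]}
    - {"jaw": 0.045, "spin": 0, "translation": [0, 0, 0]}

```text
time: 45.63
tool_pos: [662.5, -12.5, 8.8]
tcp_rot: [180.0, -0.0, 4.8]
ft_force: [0.9, -0.6, -0.1]
finger_gap: 45.0
grip_force: 0.0
```

Call:
carry_out:
  commands:
    - {"jaw": 0.045, "spin": 0, "translation": [0, 0, -0.01]}
    - {"jaw": 0.045, "spin": 0, "translation": [0, 0, -0.025]}
    - {"jaw": 0.045, "spin": 0, "translation": [0, 0, -0.035]}
    - {"jaw": 0.045, "spin": 0, "translation": [0, 0, -0.04]}
    - {"jaw": 0.045, "spin": 0, "translation": [0, 0, -0.04]}
    - {"jaw": 0.045, "spin": 0, "translation": [0, 0, -0.04]}
    - {"jaw": 0.045, "spin": 0, "translation": [0, 0, -0.03]}
    - {"jaw": 0.045, "spin": 0, "translation": [0, 0, 0]}

```text
time: 46.3
tool_pos: [666.3, -12.8, 240.0]
tcp_rot: [179.8, -0.8, 4.8]
ft_force: [1.0, -0.3, 1.0]
finger_gap: 45.1
grip_force: 0.0
```

Call:
carry_out:
  commands:
    - {"jaw": 0.045, "spin": 0, "translation": [0, 0, 0]}
    - {"jaw": 0.045, "spin": 0, "translation": [0, 0, 0]}
    - {"jaw": 0.045, "spin": 0, "translation": [0, 0, 0]}
    - {"jaw": 0.045, "spin": 0, "translation": [0, 0, 0]}
    - {"jaw": 0.045, "spin": 0, "translation": [0, 0, 0]}
    - {"jaw": 0.045, "spin": 0, "translation": [0, 0, 0]}
    - {"jaw": 0.045, "spin": 0, "translation": [0, 0, 0]}
    - {"jaw": 0.045, "spin": 0, "translation": [0, 0, 0]}

```text
time: 46.97
tool_pos: [662.4, -12.5, 228.4]
tcp_rot: [-180.0, 0.0, 4.8]
ft_force: [0.9, 0.6, -0.7]
finger_gap: 45.1
grip_force: 0.0
```

```bash
cat > fin.py <<'E'
from h import *
g=dict(oak_blank=(588,-19),rivet_jar=(575,185),tin=(605,-228),glue=(582,84),oil=(597,-124),metal_block=(588,-19),red_vial=(588,-19),blue_vial=(663,-13))
zz=dict(metal_block=16,red_vial=34)
o=look(["wrist","scene","side"],names)
for n in names:
    for c,s,k,sc in o[n]:
        p,f=fit([(s,k)],n,(*g[n],.083),n in("oak_blank","metal_block"),zz.get(n,0))
        print(n,c,round(sc,2),k.sum(),p.round(2),"cost",round(f,3))
a=r.snapshot("wrist")["pixels"];b=r.snapshot("scene")["pixels"][90:270,160:400]
cv2.imwrite("pics/fin.png",np.hstack([cv2.resize(a,(400,300)),cv2.resize(b,(400,300))]))
E
python3 fin.py
```

```text
oak_blank wrist 0.78 1955 [ 5.8836e+02 -1.9050e+01  8.0000e-02] cost 0.417
oak_blank scene 0.67 374 [ 5.8622e+02 -1.9780e+01  1.1000e-01] cost 0.434
oak_blank side 0.62 319 [ 5.876e+02 -1.991e+01  7.000e-02] cost 0.483
rivet_jar wrist 0.58 3228 [5.7630e+02 1.8397e+02 8.0000e-02] cost 0.07
rivet_jar scene 0.66 602 [5.7644e+02 1.8807e+02 8.0000e-02] cost 0.118
rivet_jar side 0.85 518 [5.7590e+02 1.8495e+02 8.0000e-02] cost 0.072
tin scene 0.64 893 [ 6.0579e+02 -2.2872e+02  8.0000e-02] cost 0.066
tin side 0.97 452 [ 6.0516e+02 -2.2951e+02  8.0000e-02] cost 0.132
glue wrist 0.55 2631 [5.8426e+02 8.1100e+01 8.0000e-02] cost 0.125
glue scene 0.66 664 [5.7818e+02 8.2270e+01 8.0000e-02] cost 0.133
glue side 0.91 394 [5.8035e+02 8.7360e+01 8.0000e-02] cost 0.137
oil wrist 0.65 1426 [ 5.9831e+02 -1.2338e+02  8.0000e-02] cost 0.133
oil scene 0.98 454 [ 5.9362e+02 -1.2475e+02  8.0000e-02] cost 0.154
oil side 0.6 235 [ 5.9605e+02 -1.2225e+02  8.0000e-02] cost 0.132
metal_block wrist 0.89 821 [ 5.8849e+02 -1.9190e+01  8.0000e-02] cost 0.265
metal_block scene 0.66 171 [ 5.8428e+02 -2.0310e+01  2.9000e-01] cost 0.331
metal_block side 0.66 115 [ 5.8858e+02 -1.5850e+01  1.5000e-01] cost 0.401
red_vial wrist 0.96 670 [ 5.8718e+02 -1.9000e+01  8.0000e-02] cost 0.068
red_vial scene 0.47 182 [ 5.8109e+02 -2.1960e+01  8.0000e-02] cost 0.105
red_vial side 0.64 73 [ 5.8622e+02 -1.9830e+01  8.0000e-02] cost 0.373
blue_vial wrist 0.82 468 [ 6.6098e+02 -1.1470e+01  8.0000e-02] cost 0.074
blue_vial scene 0.47 158 [ 6.5783e+02 -1.3060e+01  8.0000e-02] cost 0.122
blue_vial side 0.56 99 [ 6.5978e+02 -1.0930e+01  8.0000e-02] cost 0.12
```

View pics/fin.png

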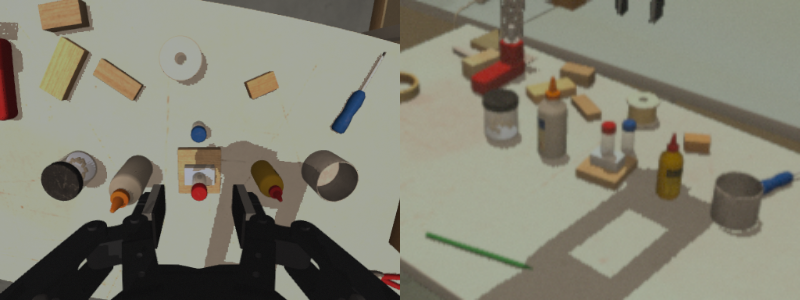

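```bash
python3 -c "
from bench import r
print(r.hand_in())"
```

```text
the job is handed in; nothing more can be done
None
```

The gluing station is laid out in the order you asked and handed in at about 47 s of the 128 s limit: in the last pictures everything stood upright, the blank, jar and tin had not moved, and the blue-capped vial has about 23 mm clear behind the blank rather than 25 mm.

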